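Lock the badge plate under the T-stud of the pencil box

ROBOT

A 6-joint arm with a two-finger parallel gripper is mounted at the origin on the work surface. World frame = base frame: x ahead of the robot, y to its left, z up, the work surface at z = 0. Lengths are in m, angles in degrees, forces in N, time in s.
With the tool pointing down it reaches from about 0.325 to 0.9 m from the base axis. Payload 3.5 kg.
Tool frame: the origin (TCP) lies on the mounting face of the last link; the fingertips stand 173 mm ahead of it and the grasp point (between the pads) lies 155 mm ahead of it; z points along the fingers, y is the direction in which the jaws open and shut (so a half turn about z gives the same grasp; the last joint's range is limited). The gripper opens to 85 mm and grips with 20 to 120 N. Pads are 22 mm wide; open, the fingers measure 114 mm over their backs; the gripper's body (76 mm by 85 mm) begins 54 mm behind the grasp point. The pads swing forward as they close: fully open they stand 13 mm farther back than shut.
Start: joints at [-77.372, 15.837, -1.513, 72.651, 0, 84.076], TCP at [0.199, -0.593, 0.405] pointing down, gripper open.
Joint ranges: [-178.77, 178.77], [-48.84, 107.48], [-61.69, 71.31], [-111.58, 123.2], [-90, 87.43], [-180, 180]. Speed limits (degrees/s): [147.25, 147.25, 180, 180, 180, 180].

INTERFACE

Orientations are given as a 3x3 rotation matrix whose columns are the frame's x, y, z axes.
In Python, from workcell import ctrl, cams, finish_job gives the robot as it stands. The module is installed in compiled form; this text tells all that it offers.
- The arm moves only by the tool move_arm, never from a script. Its arguments are lists of equal length, an entry for each row: "grip": the opening, from 0 (shut) to 1 (fully open); "linear": the shift along the tool's x, y, z as a fraction of full scale, a list of three; "rotation": the turn, a rotation vector about the tool's x, y, z as a fraction of full scale, a list of three. In form: {"grip": [grip, ...], "linear": [[x, y, z], ...], "rotation": [[wx, wy, wz], ...]}. A call has exactly 10 rows; each row is the pose to reach, as a shift and turn from the pose commanded when the call began, along the tool's axes at that moment; what a row does not reach only later rows make up. Full scale, the value 1, is 1000 mm for a shift and 90 degrees for a turn. A row lasts 1/12 s, in which the tool goes at most 41.7 mm and 7.16 degrees, less where a joint would pass 70% of its speed; a pose out of reach is approached as far as the arm can. A call with a number of a shift or a turn outside -1 to 1 is refused whole. A call with a gripper value outside its range is refused whole. The fingers move at their own pace and stop on an object; "grip_force" is the grip in N (left out, the last holds). Time passes only in rows, so rows that repeat a pose let the fingers close, or fill a call up. It gives the time, the measured TCP pose, the force and the opening at its end, in the units of the state.
- ctrl.state(): the state, without advancing time (a new reading comes with each control period).
- cams.snapshot(name): name is "scene" or "side" or "wrist"; returns a dict with "img" (480x640x3 uint8, red, green, blue), "fx", "fy", "cx", "cy" (pixels), "world_from_camera" (4x4, takes a point from camera to world coordinates); the wrist camera has in their place "mount" (4x4, takes a point from camera to tool coordinates, whose origin is the TCP and whose axes are the flange's). Camera axes: x right, y down, z forward; pixel columns grow to the right and rows downward; lengths in m; the calibration is good to about 2 mm. A picture is of the moment at which its call begins: read the wrist's pose just before it. There is no depth.
- finish_job(): hands the job in, once; it reports no verdict.
Trained networks look in a picture, given as the dict that the camera call returned (one of the last four; its "shot" number tells which), for a name from the list of things; names that differ only in an ending like _2 or _b are one class to them, and where a whole thing is asked for, a point or a joint stands for the part that bears it (a point fixed in the world has none). Each returns a list of dicts, best first, with "p" (0 to 1); they miss things now and then, are a little off and sometimes report something else, mostly with a low value. They report only what shows in the picture. A call takes as long as a camera call. They do not tell look-alikes from the thing itself.
- cams.look_for(query, picture): "location" ([row, column] in pixels, amid what is visible of it).
The state is a dict: "t": time; "joints": joint angles; "qd": joint speeds; "joint_torque": joint torques, N m; "eef_pos": TCP position; "eef_rot": TCP orientation; "contact_force": force on the tool from outside, world axes, zero at the start; "moment": the same for the moment, N m; "grip_width": finger opening in m.
Only numpy, scipy, OpenCV 4.12 (cv2) and the standard library are available. Lean on these libraries where they do the work, as an engineer would, in place of code of your own. Each camera call takes 0.05 s, during which the arm holds its last target.

TASK

Put the red badge plate on the pencil box: pick it up by its white grip, tilt it to hook its oblong eye past one end of the brass T-stud's wide head, then level it and centre it so that both ends of the eye are caught under the head and the sprung runners cannot lift it off when you let go. The box's stud is delicate, so work gently by feel without forcing the plate against it, and leave the bottle, pencil case, dish and eraser where they are.

Things in the scene. Friction and masses are not known exactly. Their poses are not given: they have to be found in the camera images.
- badge: Red flat badge plate, loose, about 70 g, 88.5 x 40 x 4 mm, flat on the table at the start. Origin: centre of its eye, on the underside; x along the plate, z up. The eye is a through slot, 31 mm along x (-15.5 to 15.5 mm) by 18 mm along y. Beyond it at +x is a plain end bar (x = 15.5 to 24.5 mm); towards -x the plate runs to x = -64 mm and bears the white grip.
- grip (a point): Point in the badge's white upright grip block (18 x 18 mm, flat sides along the plate's x and y, from the plate's top to 36 mm above its underside). The point lies on the block's axis at the plate's x = -50 mm, 26 mm above the underside. Axes as the badge.
- caddy: Wooden pencil box, fixed to the table, 220 (x) x 130 (y) mm, lid top 58 mm above the table. Origin under its centre at table height; x along its long side, z up. The T-stud and blue sprung runners stand on the lid. The plate goes on equally well with its grip towards the box's +x or -x.
- head (a point): Centre of the box, 80 mm above the table: height of the underside of the brass T-stud's head. Axes as the box. Head 40 mm (x) x 12 mm (y), 6 mm thick; neck below it 14 mm (x) x 12 mm (y). Stud and runners are one carriage on the box's long centre line, clamped anywhere up to 18 mm either side of this point along x, not shown by any pose (feel for the neck, or look).
- endbar (a point): Middle of the inner top edge of the badge's plain end bar (plate x = 15.5 mm, 4 mm above the underside); axes as the badge. With the grip end raised some 25 degrees this bar passes under one end of the head and is drawn in to the neck; the grip end is then lowered till level, and the plate pushed back 8.5 mm, which puts the neck in mid-eye with 4.5 mm of each eye end under the head.
- runners (a point): Same point as head, but 83 mm above the table: height of the tops of the blue sprung runners. They lie 10 to 22 mm either side of the centre line; one pair from 4 to 72 mm from the stud's axis towards +x, one pair towards -x. Each pair sinks level, by itself, up to 15 mm; it pushes up with 1.5 N plus 0.3 N per mm, and so lifts any end of the plate that the head does not catch.
- bottle: Clear water bottle with blue cap, 68 mm across, 210 mm tall. Standing on the table, origin under its centre; a bystander, leave it where it is. 
- pencase: Black pencil case, 190 x 65 x 45 mm. Standing on the table, origin under its centre; a bystander, leave it where it is. 
- dish: White dish with penknives in it, 150 mm across, 16 mm high. Standing on the table, origin under its centre; a bystander, leave it where it is. 
- eraser: White and blue eraser, 26 x 60 x 16 mm. Standing on the table, origin under its centre; a bystander, leave it where it is. 
Mind the look-alikes: they are no part of the job. What is meant by the badge is not blue, and is the larger of those in its own colour.

How it is judged (in metres and radians):
On the way:
1. the badge plate is held tilted (more than 9 degrees) with its eye at the stud, the plate reaching below the head's top (angle between badge's own z axis and vertical above 0.157 rad and distance between badge and head below 0.045 m and height (world z) of badge below 0.093 m), for 0.2 s.
At the end, for the whole second after the job is handed in: The badge plate is at rest, released, level to 3.4 degrees, its eye around the stud's neck (within 23 mm of the box's centre along the head, 6 mm across) and its underside 2 to 7.5 mm below the underside of the head, held down there by the head against the sprung runners (angle between badge's own z axis and vertical below 0.06 rad and z of badge in the frame of head between -0.0075 and -0.002 m and x of badge in the frame of head between -0.023 and 0.023 m and y of badge in the frame of head between -0.006 and 0.006 m and linear speed of badge below 0.01 m/s); the robot touches nothing.
It fails at once if the badge presses on the pencil box and its stud with more than 25 N (contact force between badge and caddy above 25 N).
It fails at once if the water bottle is moved more than 20 mm (distance of bottle from where it was at the start of the episode above 0.02 m).
It fails at once if the pencil case is moved more than 20 mm (distance of pencase from where it was at the start of the episode above 0.02 m).
It fails at once if the dish is moved more than 20 mm (distance of dish from where it was at the start of the episode above 0.02 m).
It fails at once if the eraser is moved more than 20 mm (distance of eraser from where it was at the start of the episode above 0.02 m).
It also fails if it takes over 69 s, if anything falls off the work surface, if the arm or the gripper's body presses on something with over 40 N, if the wrist force passes 120 N, or if a joint passes its speed limit or range.

## Working session

There is one attempt and no reset: what is moved stays moved. The work goes in short steps, Python scripts to look and compute and a tool call to move; the robot and the scene stay as the last step left them, time stands still between calls to the robot, and variables do not carry over. Pictures are saved under pics/ and viewed, and the job is handed in when it is done.

Besides the shell and the picture viewer there is one more tool, called after "Call:" as a command line: name --argument value ..., lists and objects as JSON in quotes. move_arm: Moves the arm, as the interface text tells. Its arguments: {"type":"object","properties":{"grip":{"type":"array","items":{"type":"number"}},"linear":{"type":"array","items":{"type":"array","items":{"type":"number","minimum":-1,"maximum":1}}},"rotation":{"type":"array","items":{"type":"array","items":{"type":"number","minimum":-1,"maximum":1}}},"grip_force":{"type":"number"}},"required":["grip","linear","rotation"]}

```bash
mkdir -p pics
cat > h.py <<'E'
import numpy as np,cv2
from workcell import ctrl,cams,finish_job
def snap(n,f=None):
    s=cams.snapshot(n)
    if f: cv2.imwrite('pics/'+f,s['img'][:,:,::-1])
    return s
def ray(s,row,col):
    T=np.array(s['world_from_camera']); d=np.array([(col-s['cx'])/s['fx'],(row-s['cy'])/s['fy'],1.])
    return T[:3,3],T[:3,:3]@d
def onz(s,row,col,z):
    o,d=ray(s,row,col); return o+d*(z-o[2])/d[2]
def wristify(s,st):
    T=np.eye(4);T[:3,:3]=np.array(st['eef_rot']);T[:3,3]=st['eef_pos']
    s['world_from_camera']=T@np.array(s['mount']);return s
def proj(s,p):
    T=np.linalg.inv(np.array(s['world_from_camera'])); c=T[:3,:3]@np.array(p)+T[:3,3]
    return s['cy']+s['fy']*c[1]/c[2], s['cx']+s['fx']*c[0]/c[2]
E
python3 - <<'E'
from h import *
st=ctrl.state();print(st)
for n in ('scene','side'):
    s=snap(n,n+'0.png');print(n,np.array(s['world_from_camera']).round(3).tolist(),s['fx'])
    for q in ('badge','grip','caddy','head','endbar'):
        print(q,[(r['location'],round(r['p'],2)) for r in cams.look_for(q,s)][:4])
E
```

```text
{'t': 0.0, 'joints': array([-7.73719600e+01,  1.58791060e+01, -1.59913035e+00,  7.26514662e+01,
       -1.38993662e-03,  8.40757707e+01]), 'qd': array([ 0.12959092, -0.05402586, -0.05488594,  0.01416849, -0.06107214,
        0.00607117]), 'joint_torque': array([ 1.24564107e-03, -4.45505548e+01,  2.95202315e+01,  1.60720357e-02,
        2.00753102e-04, -3.53329462e-06]), 'eef_pos': array([ 0.19875653, -0.59212772,  0.4035395 ]), 'eef_rot': array([[ 9.48033838e-01,  3.18169094e-01, -5.18571512e-04],
       [ 3.18169448e-01, -9.48031300e-01,  2.20367044e-03],
       [ 2.09517805e-04, -2.25414776e-03, -9.99997437e-01]]), 'contact_force': array([-0.22446565,  0.12852193,  0.25306234]), 'moment': array([-0.01598327,  0.02338633,  0.00521671]), 'grip_width': 0.08534594948967825}
scene [[0.147, 0.784, -0.604, 1.247], [0.989, -0.126, 0.077, -0.097], [-0.016, -0.608, -0.794, 0.955], [0.0, 0.0, 0.0, 1.0]] 494.5856896916267
badge [([252.0, 256.9], 0.9), ([205.1, 257.1], 0.64), ([246.9, 211.6], 0.46)]
grip [([252.7, 260.0], 0.91), ([205.5, 255.4], 0.58)]
caddy [([241.1, 423.2], 0.9)]
head [([244.0, 419.7], 0.82)]
endbar [([249.5, 258.1], 0.86), ([203.7, 255.8], 0.66), ([253.5, 209.7], 0.64)]
side [[0.942, -0.163, 0.294, 0.23], [-0.336, -0.507, 0.794, -0.991], [0.02, -0.846, -0.532, 0.734], [0.0, 0.0, 0.0, 1.0]] 557.1509889016725
badge [([319.4, 314.0], 0.91), ([333.5, 245.3], 0.87), ([360.2, 324.9], 0.83)]
grip [([360.8, 327.4], 0.9), ([333.0, 244.8], 0.83), ([326.7, 317.8], 0.75)]
caddy [([220.9, 280.8], 0.86)]
head [([219.3, 284.0], 0.71)]
endbar [([334.7, 241.5], 0.91), ([322.4, 317.4], 0.6)]
```

View pics/scene0.png

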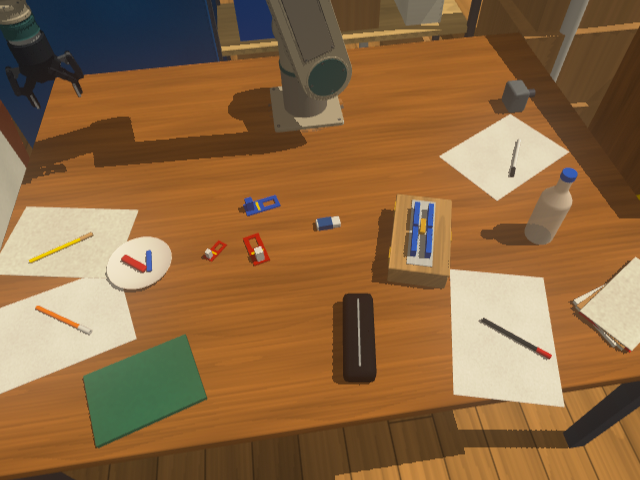

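View pics/side0.png

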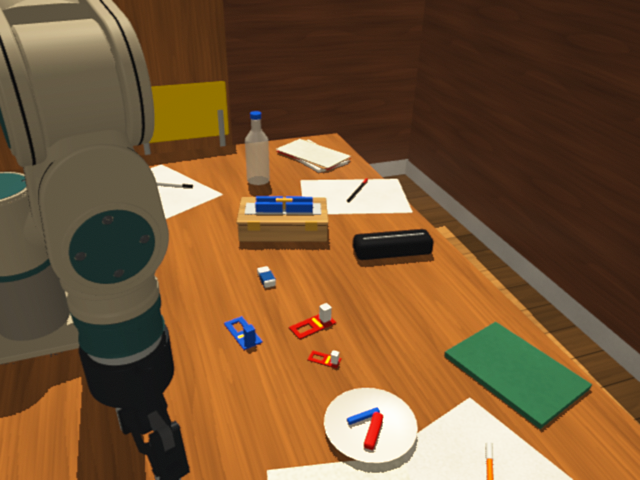

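Run:
```python
import cv2
a=cv2.imread('pics/scene0.png')[190:290,190:300];b=cv2.imread('pics/side0.png')[295:395,200:370]
a=cv2.resize(a,None,fx=5,fy=5,interpolation=2);b=cv2.resize(b,None,fx=4.7,fy=4.7,interpolation=2)
cv2.imwrite('pics/ca.png',a);cv2.imwrite('pics/cb.png',b)
```

```text
(no output)
```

View pics/ca.png

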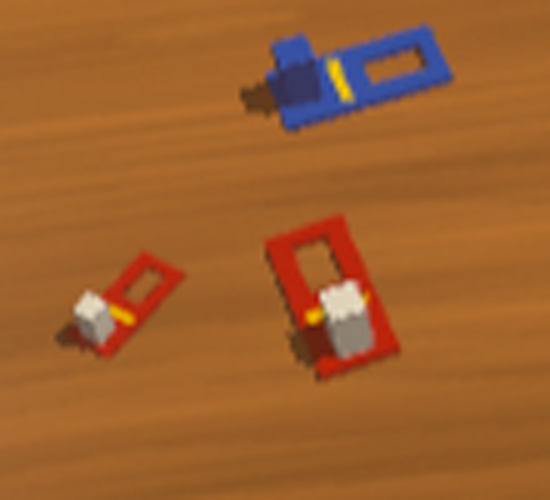

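View pics/cb.png

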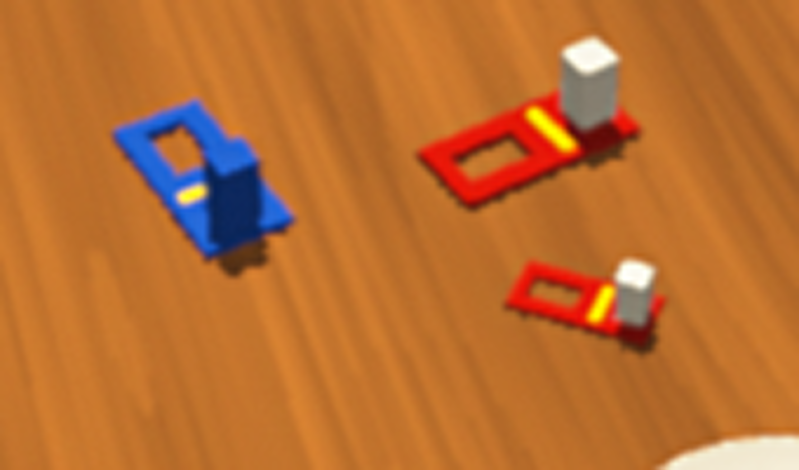

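The candidates are the blue plate at scene (262,205), the small red one at (214,250) and the large red one at (256,250). The badge is the large red plate with the white grip, because it is not blue and is the larger red one. Both enlarged crops confirm this.

Run:
```python
from h import *
s=snap('scene');d=snap('side')
c=[(240,267),(216,342),(350,398),(378,322)]
P=[onz(s,r/5+190,k/5+190,.003) for r,k in c];print(np.round(P,4),np.mean(P,0))
far=(P[0]+P[1])/2;near=(P[2]+P[3])/2;print('len',np.linalg.norm(far-near),np.linalg.norm(P[0]-P[1]),np.linalg.norm(P[2]-P[3]))
ax=far-near;print('yaw of +x',np.degrees(np.arctan2(ax[1],ax[0])))
print('grip top',onz(s,298/5+190,345/5+190,.036)*0+onz(s,(290)/5+190,342/5+190,.036))
c=[(157,420),(207,472),(130,638)]
print([onz(d,r/4.7+295,k/4.7+200,.003).round(4) for r,k in c],'griptop',onz(d,54/4.7+295,590/4.7+200,.036))
cv2.imwrite('pics/cc.png',cv2.resize(s['img'][185:295,380:470,::-1],None,fx=5.4,fy=5.4,interpolation=2))
cv2.imwrite('pics/cd.png',cv2.resize(d['img'][185:255,225:340,::-1],None,fx=6.9,fy=6.9,interpolation=2))
print(cams.look_for('bottle',s),cams.look_for('pencase',s),cams.look_for('eraser',s),cams.look_for('dish',s))
for q in ((230,540),(225,327),(335,358)):print(onz(s,*q,0.01))
```

```text
[[ 0.483  -0.2091  0.003 ]
 [ 0.4739 -0.1719  0.003 ]
 [ 0.5589 -0.1506  0.003 ]
 [ 0.5693 -0.1871  0.003 ]] [ 0.52126999 -0.17966475  0.003     ]
len 0.08828412902533533 0.038299843326941696 0.037877023716580756
yaw of +x -165.83258973234274
grip top [ 0.54453694 -0.17195269  0.036     ]
[array([ 0.4743, -0.1803,  0.003 ]), array([ 0.4854, -0.2168,  0.003 ]), array([ 0.5681, -0.1928,  0.003 ])] griptop [ 0.55131731 -0.17620203  0.036     ]
[{'location': [213.6, 549.5], 'p': 0.69}, {'location': [240.0, 420.6], 'p': 0.44}] [{'location': [342.4, 358.6], 'p': 0.88}] [{'location': [222.3, 325.7], 'p': 0.61}] [{'location': [262.1, 143.1], 'p': 0.6}]
[0.57880549 0.50563026 0.01      ]
[ 0.48079584 -0.00220435  0.01      ]
[0.78564136 0.01885443 0.01      ]
```

View pics/cc.png

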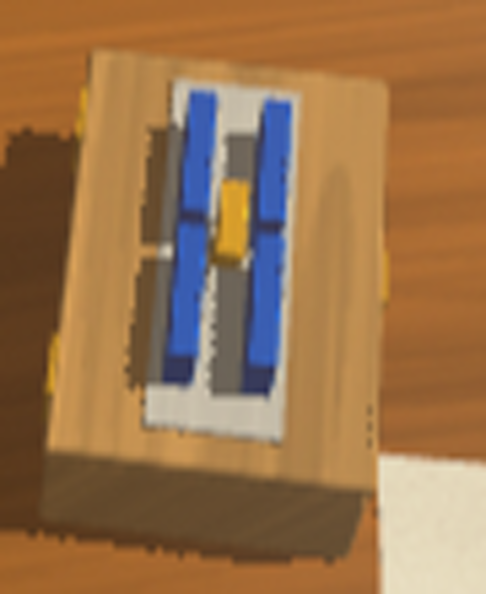

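View pics/cd.png

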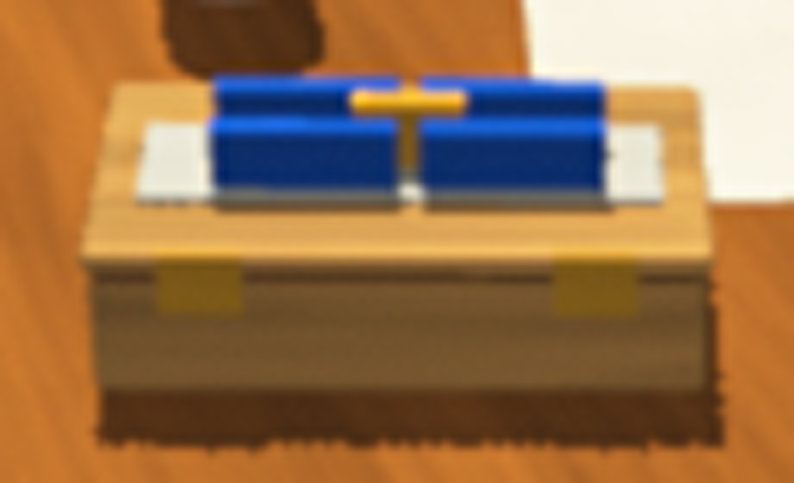

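Run:
```python
from h import *
s=snap('scene');d=snap('side')
c=[(52,95),(82,388),(492,380),(455,48)]
P=np.array([onz(s,r/5.4+185,k/5.4+380,.058) for r,k in c]);print(P.round(4).tolist(),P.mean(0))
for a,b in((0,3),(1,2),(0,1),(3,2)):
    v=P[b]-P[a];print(np.linalg.norm(v),np.degrees(np.arctan2(v[1],v[0])))
# stud top, scene: head top corners (220,180),(250,180),(240,256),(215,250)
print('head scene',[onz(s,r/5.4+185,k/5.4+380,.086).round(4) for r,k in [(180,222),(180,249),(258,241),(252,215)]])
print('head side',[onz(d,r/6.9+185,k/6.9+225,.086).round(4) for r,k in [(95,352),(95,468)]])
print('lid side',[onz(d,r/6.9+185,k/6.9+225,.058).round(4) for r,k in [(82,112),(88,697),(256,710),(258,82)]])
w=snap('wrist','w0.png');print(np.array(w['mount']).round(4).tolist(),w['fx'],w['cx'],w['cy'])
```

```text
[[0.4523, 0.1778, 0.058], [0.4913, 0.303, 0.058], [0.7027, 0.2349, 0.058], [0.6645, 0.1083, 0.058]] [0.57769696 0.20601782 0.058     ]
0.22332398643755177 -18.143071943839622
0.2221744836218211 -17.853356767202943
0.13114097265234295 72.71367773863844
0.1322863671346078 73.20545450632055
head scene [array([0.5573, 0.2052, 0.086 ]), array([0.5591, 0.2164, 0.086 ]), array([0.5993, 0.202 , 0.086 ]), array([0.5945, 0.1923, 0.086 ])]
head side [array([0.5594, 0.2067, 0.086 ]), array([0.5995, 0.1941, 0.086 ])]
lid side [array([0.4899, 0.2959, 0.058 ]), array([0.7003, 0.2247, 0.058 ]), array([0.6601, 0.1032, 0.058 ]), array([0.4498, 0.1685, 0.058 ])]
[[-0.0005, -0.9574, -0.2887, 0.0739], [1.0, -0.0007, 0.0007, -0.0], [-0.0009, -0.2887, 0.9574, 0.0302], [0.0, 0.0, 0.0, 1.0]] 396.38556276008086 322.14953573510127 238.90107095976734
```

Call:
move_arm --grip '[1,1,1,1,1,1,1,1,1,1]' --linear '[[0.462,-0.285,0.1],[0.462,-0.285,0.1],[0.462,-0.285,0.1],[0.462,-0.285,0.1],[0.462,-0.285,0.1],[0.462,-0.285,0.1],[0.462,-0.285,0.1],[0.462,-0.285,0.1],[0.462,-0.285,0.1],[0.462,-0.285,0.1]]' --rotation '[[0,0,0.049],[0,0,0.049],[0,0,0.049],[0,0,0.049],[0,0,0.049],[0,0,0.049],[0,0,0.049],[0,0,0.049],[0,0,0.049],[0,0,0.049]]'

```text
t: 1.88
eef_pos: [0.462, -0.2759, 0.3292]
eef_rot: [[0.97, 0.244, 0.001], [0.244, -0.97, -0.001], [0.0, 0.001, -1.0]]
contact_force: [0.9, -0.4, -0.1]
grip_width: 0.0854
```

Call:
move_arm --grip '[1,1,1,1,1,1,1,1,1,1]' --linear '[[0.1,-0.079,0.029],[0.1,-0.079,0.029],[0.1,-0.079,0.029],[0.1,-0.079,0.029],[0.1,-0.079,0.029],[0.1,-0.079,0.029],[0.1,-0.079,0.029],[0.1,-0.079,0.029],[0.1,-0.079,0.029],[0.1,-0.079,0.029]]' --rotation '[[0,0,0],[0,0,0],[0,0,0],[0,0,0],[0,0,0],[0,0,0],[0,0,0],[0,0,0],[0,0,0],[0,0,0]]'

```text
t: 2.72
eef_pos: [0.5382, -0.1777, 0.3006]
eef_rot: [[0.97, 0.242, 0.0], [0.242, -0.97, -0.0], [0.0, 0.0, -1.0]]
contact_force: [-0.3, 0.6, 0.8]
grip_width: 0.085
```

Run:
```python
from h import *
st=ctrl.state();print(st['eef_pos'],st['eef_rot'].round(4).tolist())
w=snap('wrist','w1.png')
```

```text
[ 0.53821384 -0.17771516  0.30061748] [[0.9702, 0.2423, 0.0005], [0.2423, -0.9702, -0.0003], [0.0004, 0.0005, -1.0]]
```

View pics/w1.png

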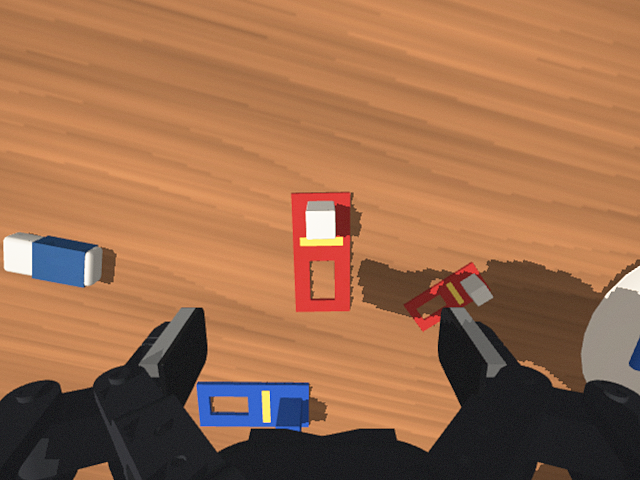

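The large red badge is at wrist (322,252), with the small red one at right (450,297) and the blue one at (255,403).

Run:
```python
from h import *
st=ctrl.state()
w=wristify(snap('wrist'),st)
im=w['img'].astype(int)
m=((im[:,:,0]>140)&(im[:,:,1]<80)&(im[:,:,2]<80)).astype(np.uint8)
m[:,400:]=0; m[:180]=0
m[:, :270]=0
ys,xs=np.nonzero(m);print(xs.min(),xs.max(),ys.min(),ys.max())
# map mask px to plate top
pts=np.array([onz(w,y,x,.004)[:2] for y,x in zip(ys,xs)]).astype(np.float32)
r=cv2.minAreaRect(pts*1000);print(r);b=cv2.boxPoints(r);print(b)
g=[onz(w,rr,cc,.036)[:2].round(4) for rr,cc in((201,307),(201,335),(210,304),(209,336),(237,306),(237,335))];print(g)
e=[onz(w,rr,cc,.004)[:2].round(4) for rr,cc in((261,311),(261,334),(299,311),(299,335))];print(e,np.mean(e,0))
```

```text
292 350 192 311
((521.12890625, -181.8267822265625), (88.63064575195312, 40.05540466308594), 15.178807258605957)
[[ 473.1157  -174.10095]
 [ 483.6035  -212.75897]
 [ 569.1421  -189.55261]
 [ 558.6543  -150.89459]]
[array([ 0.5624, -0.1624]), array([ 0.5665, -0.1787]), array([ 0.5566, -0.1619]), array([ 0.5619, -0.1805]), array([ 0.5403, -0.167 ]), array([ 0.5446, -0.1843])]
[array([ 0.5143, -0.1756]), array([ 0.5183, -0.1915]), array([ 0.4854, -0.1825]), array([ 0.4897, -0.1997])] [ 0.501925 -0.187325]
```

Run:
```python
import cv2
a=cv2.imread('pics/w1.png')[180:320,270:380]
cv2.imwrite('pics/c1.png',cv2.resize(a,None,fx=4.2,fy=4.2,interpolation=2))
```

```text
(no output)
```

View pics/c1.png

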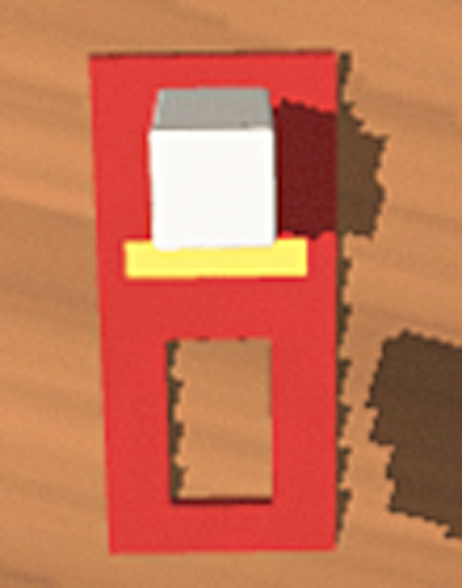

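Call:
move_arm --grip '[1,1,1,1,1,1,1,1,1,1]' --linear '[[0.013,-0.001,0.04],[0.013,-0.001,0.07],[0.013,-0.001,0.09],[0.013,-0.001,0.1],[0.013,-0.001,0.11],[0.013,-0.001,0.115],[0.013,-0.001,0.119],[0.013,-0.001,0.119],[0.013,-0.001,0.119],[0.013,-0.001,0.119]]' --rotation '[[0,0,-0.013],[0,0,-0.013],[0,0,-0.013],[0,0,-0.013],[0,0,-0.013],[0,0,-0.013],[0,0,-0.013],[0,0,-0.013],[0,0,-0.013],[0,0,-0.013]]'

```text
t: 3.65
eef_pos: [0.5517, -0.1727, 0.1823]
eef_rot: [[0.965, 0.264, 0.002], [0.264, -0.965, -0.001], [0.002, 0.001, -1.0]]
contact_force: [-0.1, 0.2, -0.0]
grip_width: 0.0855
```

Run:
```python
from h import *
st=ctrl.state();print(st['eef_pos'],st['eef_rot'].round(4).tolist(),st['contact_force'])
w=snap('wrist','w2.png')
```

```text
[ 0.55168119 -0.17270176  0.18234026] [[0.9645, 0.2641, 0.002], [0.2641, -0.9645, -0.0008], [0.0017, 0.0013, -1.0]] [-0.06986263  0.20038151 -0.03695959]
```

View pics/w2.png

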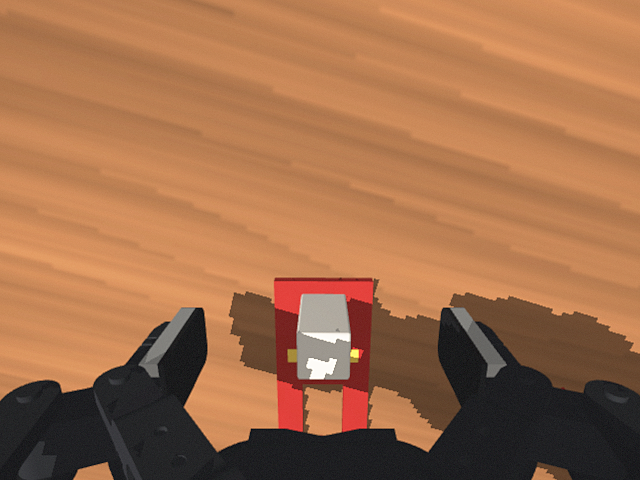

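The block sits midway between the pads (column 323), so I'm closing on it.

Call:
move_arm --grip '[0,0,0,0,0,0,0,0,0,0]' --linear '[[-0.001,0,0],[-0.001,0,0],[-0.001,0,0],[-0.001,0,0],[-0.001,0,0],[-0.001,0,0],[-0.001,0,0],[-0.001,0,0],[-0.001,0,0],[-0.001,0,0]]' --rotation '[[0,0,0],[0,0,0],[0,0,0],[0,0,0],[0,0,0],[0,0,0],[0,0,0],[0,0,0],[0,0,0],[0,0,0]]' --grip_force 80

```text
t: 4.53
eef_pos: [0.5503, -0.1728, 0.1815]
eef_rot: [[0.964, 0.264, 0.001], [0.264, -0.964, -0.0], [0.001, 0.0, -1.0]]
contact_force: [-0.6, -0.2, 2.9]
grip_width: 0.0166
```

Call:
move_arm --grip '[0,0,0,0,0,0,0,0,0,0]' --linear '[[0,0,-0.02],[0,0,-0.06],[0,0,-0.1],[0.01,-0.04,-0.13],[0.02,-0.08,-0.138],[0.03,-0.12,-0.138],[0.04,-0.16,-0.138],[0.05,-0.2,-0.138],[0.06,-0.24,-0.138],[0.07,-0.28,-0.138]]' --rotation '[[0,0,0],[0,0,0],[0,0,0],[0,0,0.05],[0,0,0.1],[0,0,0.15],[0,0,0.2],[0,0,0.25],[0,0,0.3],[0,0,0.367]]'

```text
t: 5.37
eef_pos: [0.5287, -0.0189, 0.3184]
eef_rot: [[0.986, -0.168, 0.006], [-0.168, -0.984, 0.055], [-0.004, -0.055, -0.998]]
contact_force: [0.3, -1.0, -0.7]
grip_width: 0.0166
```

Call:
move_arm --grip '[0,0,0,0,0,0,0,0,0,0]' --linear '[[0,-0.04,0],[0,-0.08,0],[0,-0.12,0],[0,-0.16,0],[0,-0.19,0],[0,-0.2,0],[0,-0.2,0],[0,-0.2,0],[0,-0.2,0],[0,-0.2,0]]' --rotation '[[0,0,0],[0,0,0],[0,0,0],[0,0,0],[0,0,0],[0,0,0],[0,0,0],[0,0,0],[0,0,0],[0,0,0]]'

```text
t: 6.2
eef_pos: [0.5452, 0.0092, 0.3277]
eef_rot: [[0.993, -0.118, 0.006], [-0.118, -0.99, 0.081], [-0.004, -0.081, -0.997]]
contact_force: [-0.3, 0.2, -0.2]
grip_width: 0.0167
```

Run:
```python
from h import *
st=ctrl.state();print(st['eef_pos'],st['eef_rot'].round(4).tolist(),st['contact_force'],st['qd'])
w=snap('wrist','w3.png')
```

```text
[0.54517737 0.0091961  0.32766889] [[0.993, -0.118, 0.0061], [-0.1181, -0.9897, 0.0812], [-0.0036, -0.0813, -0.9967]] [-0.28176426  0.23959219 -0.22056133] [0.02730705 0.29632019 0.75719495 0.42125801 0.00676538 0.00123883]
```

View pics/w3.png

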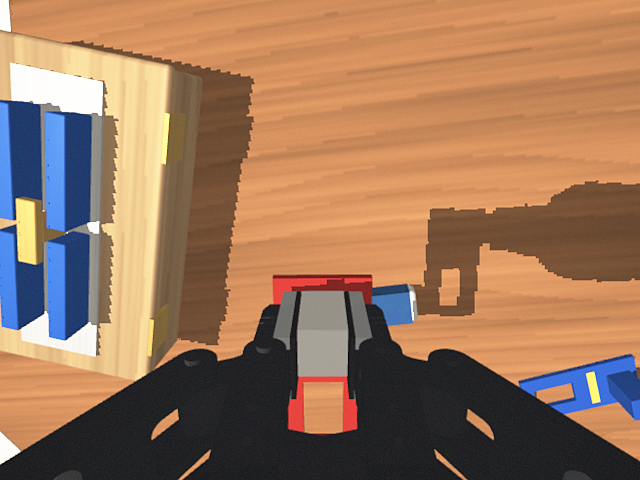

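Run:
```python
from h import *
st=ctrl.state();print(st['joints'])
R=st['eef_rot'];print(R)
```

```text
[ -6.84283325  10.85514605 -17.59415887  61.7540679    4.66550192
 179.94480026]
[[ 0.99298468 -0.11808152  0.00617861]
 [-0.1181921  -0.98966679  0.08118053]
 [-0.00347115 -0.08134128 -0.99668026]]
```

J6 is at its 180° limit, so this yaw can't be reached. I'll turn half round the other way and put the plate on with its grip towards the box's -x.

```bash
cat >> h.py <<'E'
from scipy.spatial.transform import Rotation as Ro
def toolR(yaw,tilt=0):
    # yaw of tool x; tilt: grip end (tool +x, plate -x) raised by tilt deg
    y=np.radians(yaw);R=np.column_stack([[np.cos(y),np.sin(y),0],[np.sin(y),-np.cos(y),0],[0,0,-1]])
    return R@Ro.from_rotvec([0,np.radians(tilt),0]).as_matrix()   # checked: see below
def cmd(p,R,p0=None,R0=None):
    st=ctrl.state();p0=st['eef_pos'] if p0 is None else p0;R0=st['eef_rot'] if R0 is None else R0
    return (R0.T@(np.array(p)-p0)).round(4),(Ro.from_matrix(R0.T@R).as_rotvec(degrees=True)/90).round(4)
E
python3 - <<'E'
from h import *
print(toolR(0,25)) 
st=ctrl.state()
print(cmd([.58,.10,.325],toolR(65)))
print(cmd([.616,.191,.32],toolR(162.5),np.array([.58,.10,.325]),toolR(65)))
E
```

```text
[[ 0.90630779  0.          0.42261826]
 [ 0.         -1.          0.        ]
 [ 0.42261826  0.         -0.90630779]]
(array([ 0.0238, -0.0938,  0.0103]), array([-0.0463, -0.0306, -0.7973]))
(array([ 0.0977, -0.0058,  0.005 ]), array([-0.    , -0.    , -1.0833]))
```

Call:
move_arm --grip '[0,0,0,0,0,0,0,0,0,0]' --linear '[[0.003,-0.01,0.001],[0.005,-0.02,0.002],[0.008,-0.03,0.003],[0.01,-0.04,0.004],[0.012,-0.05,0.005],[0.015,-0.06,0.006],[0.018,-0.07,0.007],[0.02,-0.08,0.008],[0.022,-0.09,0.009],[0.024,-0.094,0.01]]' --rotation '[[-0.005,-0.003,-0.08],[-0.009,-0.006,-0.16],[-0.014,-0.009,-0.24],[-0.018,-0.012,-0.32],[-0.023,-0.015,-0.4],[-0.028,-0.018,-0.48],[-0.032,-0.021,-0.56],[-0.037,-0.024,-0.64],[-0.042,-0.027,-0.72],[-0.046,-0.03,-0.795]]'

```text
t: 7.08
eef_pos: [0.5803, 0.1013, 0.3253]
eef_rot: [[0.421, 0.907, 0.001], [0.907, -0.421, 0.001], [0.001, 0.0, -1.0]]
contact_force: [0.5, -1.0, -0.8]
grip_width: 0.0172
```

Run:
```python
from h import *
st=ctrl.state();print(st['joints'],st['eef_pos'],st['eef_rot'].round(3).tolist(),st['qd'].round())
print(cmd([.612,.18,.32],toolR(135)))
```

```text
[ 3.60207918e+00  1.52226003e+01 -1.22626843e+01  6.24776674e+01
  5.92702010e-02  1.18495688e+02] [0.58029794 0.10128017 0.32527232] [[0.421, 0.907, 0.001], [0.907, -0.421, 0.001], [0.001, 0.0, -1.0]] [  5.   3.   3.  -2.  -6. -80.]
(array([ 0.0847, -0.0044,  0.0054]), array([ 5.000e-04, -6.000e-04, -7.766e-01]))
```

Call:
move_arm --grip '[0,0,0,0,0,0,0,0,0,0]' --linear '[[0.01,0,0.001],[0.02,0,0.001],[0.03,0,0.002],[0.04,0,0.003],[0.05,0,0.003],[0.06,0,0.004],[0.07,0,0.005],[0.08,0,0.005],[0.085,0,0.005],[0.085,0,0.005]]' --rotation '[[0,0,-0.08],[0,0,-0.16],[0,0,-0.24],[0,0,-0.32],[0,0,-0.4],[0,0,-0.48],[0,0,-0.56],[0,0,-0.64],[0,0,-0.72],[0,0,-0.777]]'

```text
t: 7.92
eef_pos: [0.6168, 0.1781, 0.3202]
eef_rot: [[-0.707, 0.707, 0.001], [0.707, 0.707, 0.001], [0.001, 0.001, -1.0]]
contact_force: [-0.1, 0.4, -0.6]
grip_width: 0.0169
```

Run:
```python
from h import *
st=ctrl.state();print(st['joints'],st['eef_pos'],st['eef_rot'].round(3).tolist(),st['qd'].round())
print(cmd([.616,.191,.32],toolR(162.5),np.array([.612,.18,.32]),toolR(135)))
```

```text
[10.32242704 20.52933881 -5.60329478 63.82363967  0.07329176 55.30519117] [0.61683287 0.17806124 0.32017224] [[-0.707, 0.707, 0.001], [0.707, 0.707, 0.001], [0.001, 0.001, -1.0]] [ -1.  -1.  -1.   0.  -1. -64.]
(array([0.0049, 0.0106, 0.    ]), array([ 0.    ,  0.    , -0.3056]))
```

Call:
move_arm --grip '[0,0,0,0,0,0,0,0,0,0]' --linear '[[0.005,0.01,0],[0.005,0.01,0],[0.005,0.01,0],[0.005,0.01,0],[0.005,0.01,0],[0.005,0.01,0],[0.005,0.01,0],[0.005,0.01,0],[0.005,0.01,0],[0.005,0.01,0]]' --rotation '[[0,0,-0.08],[0,0,-0.16],[0,0,-0.24],[0,0,-0.305],[0,0,-0.305],[0,0,-0.305],[0,0,-0.305],[0,0,-0.305],[0,0,-0.305],[0,0,-0.305]]'

```text
t: 8.75
eef_pos: [0.62, 0.1877, 0.3203]
eef_rot: [[-0.951, 0.308, 0.0], [0.308, 0.951, 0.001], [0.0, 0.001, -1.0]]
contact_force: [0.5, -0.1, -0.4]
grip_width: 0.0165
```

Run:
```python
from h import *
st=ctrl.state();print(st['joints'],st['eef_pos'],st['eef_rot'].round(4).tolist())
w=snap('wrist','w4.png')
```

```text
[ 1.11220369e+01  2.10833098e+01 -4.78607749e+00  6.41070856e+01
  4.77324443e-02  2.90795092e+01] [0.61999278 0.18772001 0.32034226] [[-0.9513, 0.3083, 0.0002], [0.3083, 0.9513, 0.0009], [0.0, 0.0009, -1.0]]
```

View pics/w4.png

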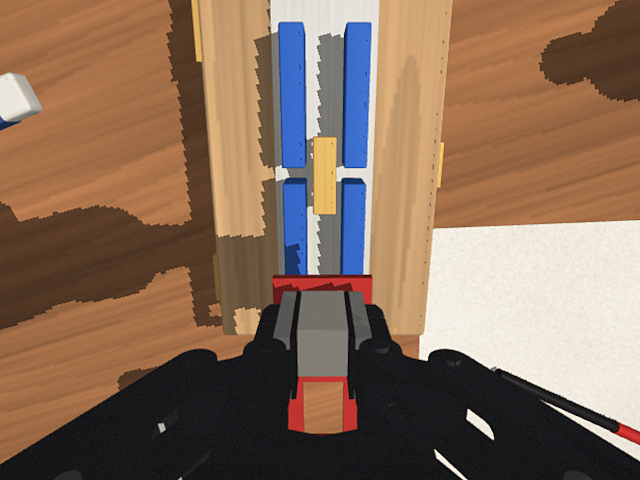

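Wrist view: the brass head spans about columns 313–336 and rows 137–214, with the blue runners either side. I'll measure it in world coordinates.

Run:
```python
from h import *
im=cv2.imread('pics/w4.png')
cv2.imwrite('pics/c4.png',cv2.resize(im[120:230,265:385],None,fx=5.4,fy=5.4,interpolation=2))
st=ctrl.state()
w=wristify(snap('wrist'),st)
im=w['img'].astype(int)
m=((im[:,:,0]>180)&(im[:,:,1]>140)&(im[:,:,2]<120)&(im[:,:,0]-im[:,:,2]>100)).astype(np.uint8)
m[:130]=0;m[225:]=0;m[:,:305]=0;m[:,345:]=0
ys,xs=np.nonzero(m);print(xs.min(),xs.max(),ys.min(),ys.max(),len(xs))
pts=np.array([onz(w,y,x,.086)[:2] for y,x in zip(ys,xs)]).astype(np.float32)
print(cv2.minAreaRect(pts*1000))
for col in (318,325,330):
    y=ys[xs==col];print(col,y.min(),y.max())
for row in (145,175,205):
    x=xs[ys==row];print(row,x.min(),x.max())
for rc in [(22,280),(167,306),(22,371),(167,345),(179,284),(179,365),(167,282),(167,366)]: print(rc,onz(w,*rc,.083)[:2])
print('lid edges', [onz(w,r,c,.058)[:2].round(4) for r,c in((50,205),(330,226),(50,449),(330,424),(334,226),(334,424))])
```

```text
314 336 137 213 1689
((577.3026123046875, 203.18849182128906), (11.076698303222656, 38.92547607421875), 71.80083465576172)
318 137 213
325 137 213
330 137 213
145 314 335
175 314 335
205 314 335
(22, 280) [0.50277415 0.2052347 ]
(167, 306) [0.57026559 0.1953036 ]
(22, 371) [0.5159184  0.24577604]
(167, 345) [0.5764969  0.21450706]
(179, 284) [0.57260132 0.18239175]
(179, 365) [0.58565793 0.22262614]
(167, 282) [0.56643139 0.18348749]
(167, 366) [0.5798526  0.22484855]
lid edges [array([0.4973, 0.1619]), array([0.6571, 0.1094]), array([0.5376, 0.286 ]), array([0.6974, 0.2334]), array([0.6599, 0.1083]), array([0.7003, 0.2326])]
```

View pics/c4.png

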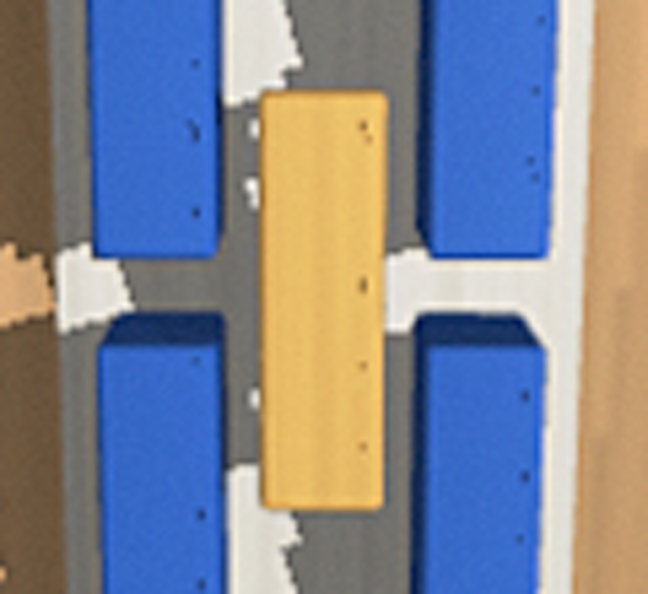

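```bash
cat >> h.py <<'E'
H=np.array([.5773,.2032]);YAW=161.8
u=np.array([np.cos(np.radians(YAW)),np.sin(np.radians(YAW)),0])
OR=np.array([-.0503,0,.1815])   # badge origin in tool
def tcp(s,e,tilt,H=H):
    """bar inner bottom edge at s along u from head (m), inner TOP edge at height e"""
    R=toolR(YAW,tilt);t=np.radians(tilt)
    z=e-.004*np.cos(t)
    B=np.array([H[0],H[1],z])+u*s
    return B-R@(OR+[-.0155,0,0]),R
def badge(st=None,H=H):
    st=st or ctrl.state();R=st['eef_rot'];p=st['eef_pos']
    o=p+R@OR;b=p+R@(OR+[-.0155,0,0]);t=p+R@(OR+[-.0155,0,-.004])
    h=np.array([H[0],H[1],0]);n=np.array([-u[1],u[0],0])
    rel=R.T@np.array([0,0,1]);tilt=np.degrees(np.arctan2(R[2,0],-R[2,2]));roll=np.degrees(np.arcsin(R[2,1]))
    F=st['contact_force']
    print('t%.2f s_edge %.1f lat %.1f e_top %.1f orig s %.1f z %.1f tilt %.2f roll %.2f yaw %.2f Fu %.1f Fn %.1f Fz %.1f gw %.1f'%(st['t'],(b-h)@u*1e3,(o-h)@n*1e3,t[2]*1e3,(o-h)@u*1e3,o[2]*1e3,tilt,roll,np.degrees(np.arctan2(R[1,0],R[0,0])),F@u,F@n,F[2],st['grip_width']*1e3), 'M',(R.T@st['moment']).round(2))
E
python3 - <<'E'
from h import *
badge();p,R=tcp(-.022,.112,27);print(p,cmd(p,R))
E
```

```text
t8.85 s_edge -111.2 lat 0.9 e_top 142.9 orig s -95.7 z 138.9 tilt -0.00 roll 0.06 yaw 162.06 Fu 0.2 Fn 0.2 Fz -0.5 gw 16.3 M [-0.01  0.02 -0.03]
[0.62078121 0.1889041  0.30002623] (array([-0.0004,  0.0013,  0.0203]), array([-1.e-04,  3.e-01,  3.e-03]))
```

Call:
move_arm --grip '[0,0,0,0,0,0,0,0,0,0]' --linear '[[0,0.001,0],[0,0.001,0],[0,0.001,0.005],[0,0.001,0.01],[0,0.001,0.015],[0,0.001,0.02],[0,0.001,0.02],[0,0.001,0.02],[0,0.001,0.02],[0,0.001,0.02]]' --rotation '[[0,0.06,0.003],[0,0.12,0.003],[0,0.18,0.003],[0,0.24,0.003],[0,0.3,0.003],[0,0.3,0.003],[0,0.3,0.003],[0,0.3,0.003],[0,0.3,0.003],[0,0.3,0.003]]'

```text
t: 9.68
eef_pos: [0.6201, 0.189, 0.3013]
eef_rot: [[-0.848, 0.311, -0.429], [0.278, 0.95, 0.141], [0.452, 0.001, -0.892]]
contact_force: [-0.2, -0.4, -0.0]
grip_width: 0.0165
```

Run:
```python
from h import *
badge();p,R=tcp(-.022,.112,27);print(cmd(p,R)); p,R=tcp(-.022,.095,27);print(cmd(p,R))
w=snap('wrist','w5.png');a=snap('side','s5.png');b=snap('scene','k5.png')
cv2.imwrite('pics/cs5.png',np.hstack([cv2.resize(a['img'][150:270,220:360,::-1],None,fx=2.8,fy=4,interpolation=2)[:480,:392],cv2.resize(b['img'][170:290,375:475,::-1],(400,480),interpolation=2)]))
```

```text
t9.68 s_edge -21.8 lat 0.1 e_top 113.3 orig s -8.0 z 116.7 tilt 26.87 roll 0.03 yaw 161.87 Fu 0.1 Fn 0.5 Fz -0.0 gw 16.5 M [-0.03 -0.51 -0.03]
(array([-0.0012,  0.0002,  0.0009]), array([0.    , 0.0015, 0.0007]))
(array([-0.0089,  0.0001,  0.016 ]), array([0.    , 0.0015, 0.0007]))
```

View pics/w5.png

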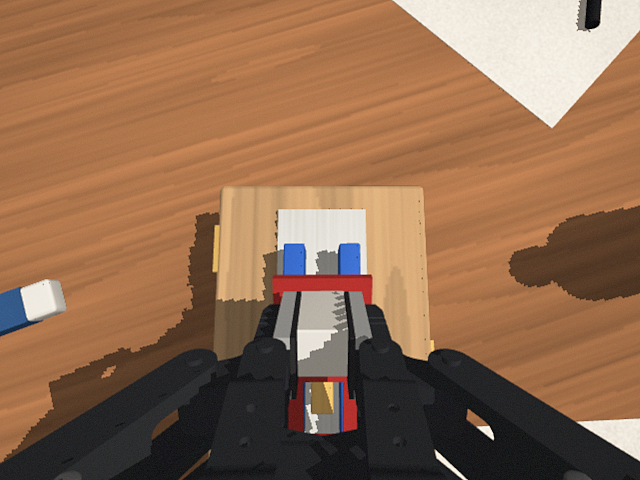

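View pics/cs5.png

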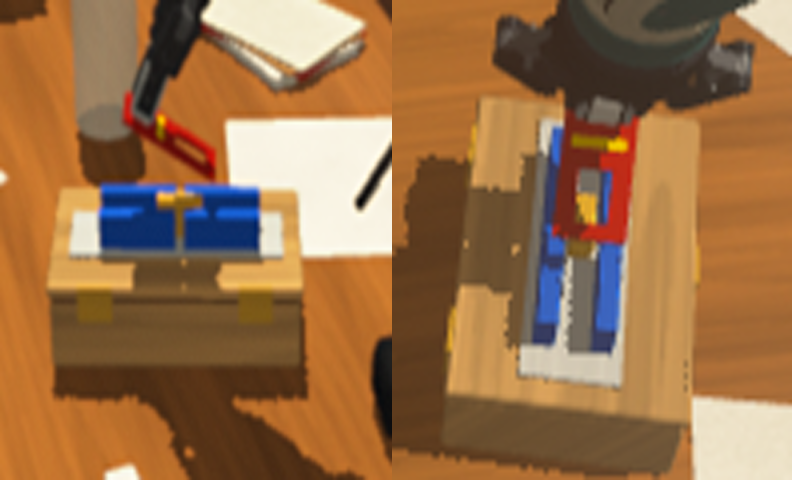

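Call:
move_arm --grip '[0,0,0,0,0,0,0,0,0,0]' --linear '[[-0.002,0,0.003],[-0.003,0,0.006],[-0.005,0,0.01],[-0.007,0,0.013],[-0.009,0,0.016],[-0.009,0,0.016],[-0.009,0,0.016],[-0.009,0,0.016],[-0.009,0,0.016],[-0.009,0,0.016]]' --rotation '[[0,0.0015,0],[0,0.0015,0],[0,0.0015,0],[0,0.0015,0],[0,0.0015,0],[0,0.0015,0],[0,0.0015,0],[0,0.0015,0],[0,0.0015,0],[0,0.0015,0]]'

```text
t: 10.67
eef_pos: [0.6212, 0.1885, 0.2822]
eef_rot: [[-0.846, 0.312, -0.433], [0.278, 0.95, 0.142], [0.456, 0.0, -0.89]]
contact_force: [-0.2, -0.5, -0.6]
grip_width: 0.0168
```

Run:
```python
from h import *
badge();p,R=tcp(-.022,.095,27);print(cmd(p,R)); p,R=tcp(-.0225,.084,27);print(cmd(p,R));p,R=tcp(-.0225,.078,27);print(cmd(p,R))
w=snap('wrist','w6.png');a=snap('side');b=snap('scene')
cv2.imwrite('pics/cs6.png',np.hstack([cv2.resize(a['img'][150:270,220:360,::-1],None,fx=2.8,fy=4,interpolation=2)[:480,:392],cv2.resize(b['img'][170:290,375:475,::-1],(400,480),interpolation=2)]))
cv2.imwrite('pics/cw6.png',cv2.resize(w['img'][360:450,270:375,::-1],None,fx=6,fy=6,interpolation=2))
```

```text
t10.67 s_edge -22.1 lat 0.3 e_top 94.3 orig s -8.3 z 97.8 tilt 27.11 roll 0.00 yaw 161.83 Fu 0.0 Fn 0.5 Fz -0.6 gw 16.8 M [ 0.   -0.49  0.01]
(array([ 0.0008,  0.0002, -0.0005]), array([-0.0001, -0.0012,  0.0003]))
(array([-0.0047,  0.0002,  0.0091]), array([-0.0001, -0.0012,  0.0003]))
(array([-0.0074,  0.0002,  0.0144]), array([-0.0001, -0.0012,  0.0003]))
```

View pics/cw6.png

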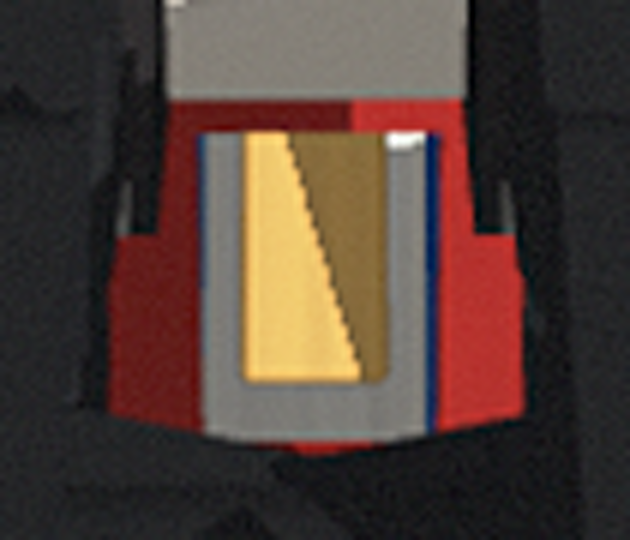

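View pics/cs6.png

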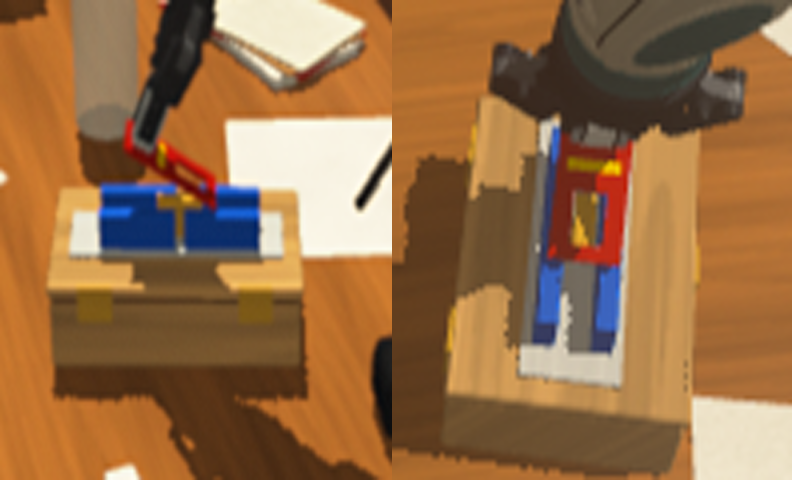

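The head shows inside the eye with clearance all round. I'm lowering the bar past its end.

Call:
move_arm --grip '[0,0,0,0,0,0,0,0,0,0]' --linear '[[-0.001,0,0.002],[-0.002,0,0.004],[-0.003,0,0.006],[-0.004,0,0.008],[-0.005,0,0.01],[-0.006,0,0.011],[-0.0065,0,0.0125],[-0.0073,0,0.0142],[-0.0073,0,0.0142],[-0.0073,0,0.0142]]' --rotation '[[0,0,0],[0,0,0],[0,0,0],[0,0,0],[0,0,0],[0,0,0],[0,0,0],[0,0,0],[0,0,0],[0,0,0]]'

```text
t: 11.65
eef_pos: [0.6211, 0.1886, 0.2663]
eef_rot: [[-0.846, 0.312, -0.433], [0.277, 0.95, 0.142], [0.456, 0.0, -0.89]]
contact_force: [-0.1, 0.9, 4.3]
grip_width: 0.0167
```

Run:
```python
from h import *
badge();p,R=tcp(-.022,.078,27);print(cmd(p,R)); 
p,R=tcp(-.010,.078,27);print(cmd(p,R))
w=snap('wrist','w7.png');a=snap('side')
cv2.imwrite('pics/cs7.png',np.hstack([cv2.resize(a['img'][170:250,230:330,::-1],(500,400),interpolation=2),cv2.resize(w['img'][360:450,270:375,::-1],None,fx=2.8,fy=4.45,interpolation=2)[:400]]))
```

```text
t11.65 s_edge -22.0 lat 0.2 e_top 78.3 orig s -8.2 z 81.8 tilt 27.13 roll 0.01 yaw 161.83 Fu 0.4 Fn -0.8 Fz 4.3 gw 16.7 M [-0.07 -0.2  -0.  ]
(array([0.0003, 0.0002, 0.0004]), array([-0.0001, -0.0014,  0.0003]))
(array([0.0109, 0.0002, 0.0059]), array([-0.0001, -0.0014,  0.0003]))
```

View pics/cs7.png

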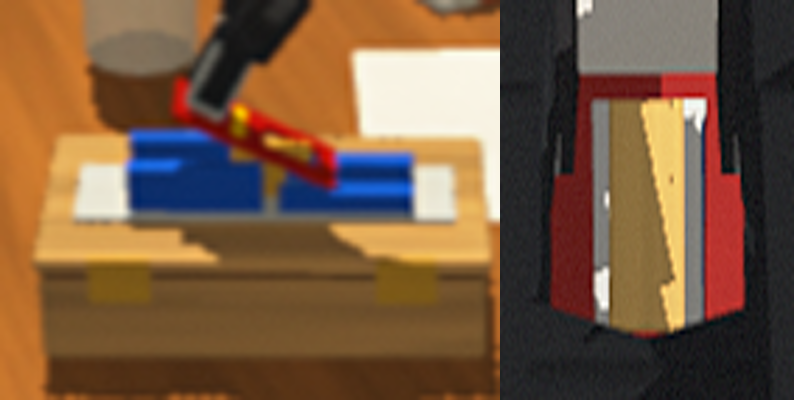

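Run:
```python
from h import *
for s in (-.022,-.018,-.014,-.010,-.008):
    p,R=tcp(s,.0773,27.1);print(s,cmd(p,R)[0])
```

```text
-0.022 [-0.0004  0.0002  0.001 ]
-0.018 [0.0032 0.0002 0.0028]
-0.014 [0.0067 0.0002 0.0046]
-0.01 [0.0103 0.0002 0.0065]
-0.008 [0.0121 0.0002 0.0074]
```

Call:
move_arm --grip '[0,0,0,0,0,0,0,0,0,0]' --linear '[[-0.0004,0,0.001],[0.0014,0,0.0019],[0.0032,0,0.0028],[0.005,0,0.0037],[0.0067,0,0.0046],[0.0085,0,0.0055],[0.0094,0,0.006],[0.0103,0,0.0065],[0.0103,0,0.0065],[0.0103,0,0.0065]]' --rotation '[[0,0,0],[0,0,0],[0,0,0],[0,0,0],[0,0,0],[0,0,0],[0,0,0],[0,0,0],[0,0,0],[0,0,0]]'

```text
t: 12.58
eef_pos: [0.6102, 0.1922, 0.2656]
eef_rot: [[-0.847, 0.312, -0.431], [0.278, 0.95, 0.142], [0.454, 0.0, -0.891]]
contact_force: [5.5, -1.0, 5.0]
grip_width: 0.0167
```

Run:
```python
from h import *
badge()
w=snap('wrist','w8.png');a=snap('side')
cv2.imwrite('pics/cs8.png',np.hstack([cv2.resize(a['img'][170:250,230:330,::-1],(500,400),interpolation=2),cv2.resize(w['img'][360:450,270:375,::-1],None,fx=2.8,fy=4.45,interpolation=2)[:400]]))
badge()
for s in (-.010,-.008,-.007):
    p,R=tcp(s,.0773,27.1);print(s,cmd(p,R)[0])
```

```text
t12.58 s_edge -10.9 lat 0.2 e_top 77.6 orig s 2.9 z 81.0 tilt 26.98 roll 0.02 yaw 161.84 Fu -5.5 Fn -0.7 Fz 5.0 gw 16.7 M [-0.02 -1.37  0.06]
t12.68 s_edge -10.9 lat 0.1 e_top 77.5 orig s 2.9 z 81.0 tilt 26.99 roll 0.02 yaw 161.84 Fu -4.0 Fn 0.4 Fz 5.0 gw 16.7 M [ 0.03 -1.3   0.05]
-0.01 [0.0004 0.0002 0.0005]
-0.008 [0.0021 0.0002 0.0014]
-0.007 [0.003  0.0002 0.0019]
```

View pics/cs8.png

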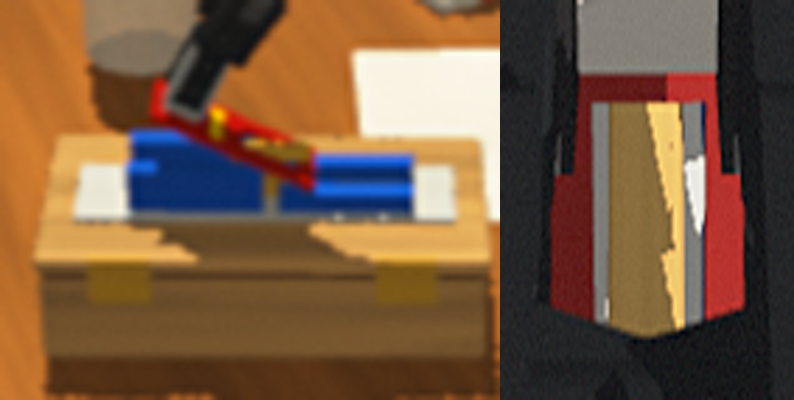

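Run:
```python
from h import *
a=snap('side');b=snap('scene')
cv2.imwrite('pics/a9.png',cv2.resize(a['img'][185:225,245:305,::-1],(780,520),interpolation=cv2.INTER_NEAREST))
cv2.imwrite('pics/b9.png',cv2.resize(b['img'][195:265,400:460,::-1],(510,595),interpolation=cv2.INTER_NEAREST))
badge()
st=ctrl.state();R=st['eef_rot'];p=st['eef_pos']
def P(x,y,z): return p+R@(OR+[-x,-y,-z])
for n,q in dict(bar_out_bot=(.0245,-.02,0),bar_out_top=(.0245,-.02,.004),bar_out_botR=(.0245,.02,0),bar_out_topR=(.0245,.02,.004),backL=(-.064,-.02,.004),backR=(-.064,.02,.004),eyeF=(-.0155,-.009,.004),eyeB=(.0155,-.009,.004),eyeFr=(-.0155,.009,.004)).items():
    w=P(*q); pa=proj(a,w);pb=proj(b,w);print(n,w.round(4),'side',(pa[0]-185)*13,(pa[1]-245)*13,'scene',(pb[0]-195)*8.5,(pb[1]-400)*8.5)
n=np.array([-u[1],u[0],0]);h=np.array([*H,0])
for s in(-.02,.02):
  for l in(-.006,.006):
    w=h+u*s+n*l+[0,0,.086];pa=proj(a,w);pb=proj(b,w);print('head',s,l,'side',(pa[0]-185)*13,(pa[1]-245)*13,'scene',(pb[0]-195)*8.5,(pb[1]-400)*8.5)
```

```text
t12.78 s_edge -11.0 lat 0.1 e_top 77.6 orig s 2.9 z 81.0 tilt 26.99 roll 0.03 yaw 161.84 Fu -4.3 Fn 0.7 Fz 5.1 gw 16.5 M [ 0.1  -1.33 -0.05]
bar_out_bot [0.6015 0.2162 0.0699] side 200.71725856016 598.4485137037946 scene 358.51659967599426 254.98431786834246
bar_out_top [0.6033 0.2156 0.0735] side 184.63416550306962 607.6164900093111 scene 355.6147033454247 256.6381205725887
bar_out_botR [0.5891 0.1782 0.0699] side 298.2709149579906 595.2238183066448 scene 339.9651602190535 103.55024286709474
bar_out_topR [0.5908 0.1776 0.0735] side 281.92470130024924 604.6113350130607 scene 337.0102821675431 104.66658735478092
backL [0.5283 0.2402 0.1136] side -3.02307574037593 196.975816393145 scene 34.345739990427944 292.19406313356615
backR [0.5158 0.2022 0.1136] side 91.31255064634658 183.71691070804468 scene 17.30468463775199 142.1234993314076
eyeF [0.566  0.2163 0.0916] side 126.5394487789444 421.70047824322523 scene 204.3905301422139 231.1498912180088
eyeB [0.5922 0.2076 0.0776] side 192.0501418977389 565.4036300648229 scene 317.45484851417564 218.43447657213292
eyeFr [0.5603 0.1992 0.0916] side 169.72855478606027 418.30200945934496 scene 196.34091244091923 163.15222182113177
head -0.02 -0.006 side 160.43418740558306 602.181177363398 scene 317.4861277909732 210.4680922687848
head -0.02 0.006 side 189.31011173087495 601.2146167799222 scene 311.8680415017276 164.48051794295907
head 0.02 -0.006 side 159.1160903584157 395.0411426424211 scene 202.02254106084447 218.40160287319122
head 0.02 0.006 side 188.00853535301377 392.5605205072537 scene 196.66506135376216 173.37704750790942
```

View pics/a9.png

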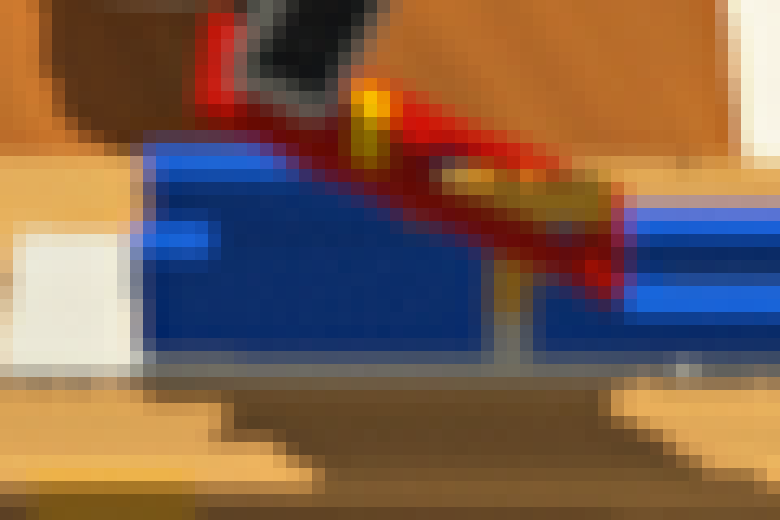

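View pics/b9.png

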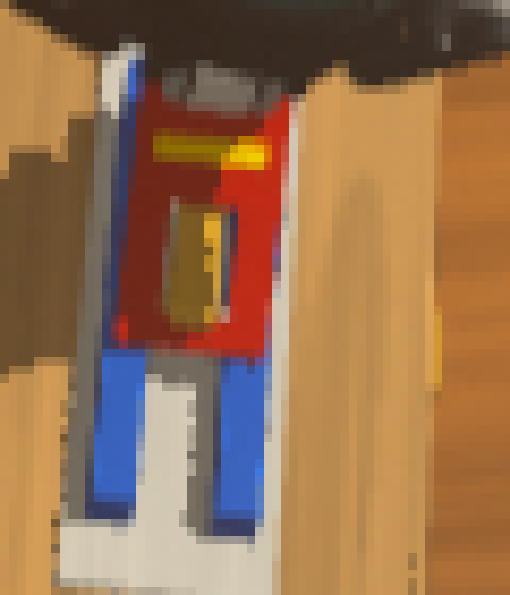

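The bar is still about 4 mm short of the neck. The ~4.5 N fits friction and ramping on the runners, so I'm continuing in small steps.

Call:
move_arm --grip '[0,0,0,0,0,0,0,0,0,0]' --linear '[[0.0004,0,0.0002],[0.0009,0,0.0005],[0.0013,0,0.0007],[0.0018,0,0.0009],[0.0018,0,0.0009],[0.0018,0,0.0009],[0.0018,0,0.0009],[0.0018,0,0.0009],[0.0018,0,0.0009],[0.0018,0,0.0009]]' --rotation '[[0,0,0],[0,0,0],[0,0,0],[0,0,0],[0,0,0],[0,0,0],[0,0,0],[0,0,0],[0,0,0],[0,0,0]]'

```text
t: 13.62
eef_pos: [0.6086, 0.1927, 0.2658]
eef_rot: [[-0.847, 0.312, -0.43], [0.278, 0.95, 0.142], [0.453, 0.001, -0.892]]
contact_force: [5.6, -2.0, 5.5]
grip_width: 0.0164
```

Run:
```python
from h import *
badge()
```

```text
t13.62 s_edge -9.5 lat 0.1 e_top 77.7 orig s 4.3 z 81.2 tilt 26.92 roll 0.03 yaw 161.85 Fu -5.9 Fn 0.2 Fz 5.5 gw 16.4 M [ 0.05 -1.5   0.06]
```

Call:
move_arm --grip '[0,0,0,0,0,0,0,0,0,0]' --linear '[[0.0004,0,0.0002],[0.0009,0,0.0005],[0.0013,0,0.0008],[0.0018,0,0.001],[0.0018,0,0.001],[0.0018,0,0.001],[0.0018,0,0.001],[0.0018,0,0.001],[0.0018,0,0.001],[0.0018,0,0.001]]' --rotation '[[0,0,0],[0,0,0],[0,0,0],[0,0,0],[0,0,0],[0,0,0],[0,0,0],[0,0,0],[0,0,0],[0,0,0]]'

```text
t: 14.45
eef_pos: [0.6068, 0.1934, 0.2658]
eef_rot: [[-0.847, 0.312, -0.43], [0.278, 0.95, 0.142], [0.452, 0.001, -0.892]]
contact_force: [5.6, -1.6, 5.4]
grip_width: 0.0168
```

Run:
```python
from h import *
badge()
```

```text
t14.45 s_edge -7.7 lat -0.0 e_top 77.7 orig s 6.2 z 81.2 tilt 26.90 roll 0.04 yaw 161.85 Fu -5.9 Fn -0.2 Fz 5.4 gw 16.8 M [-0.   -1.52 -0.03]
```

Call:
move_arm --grip '[0,0,0,0,0,0,0,0,0,0]' --linear '[[0.0003,0,0.0001],[0.0006,0,0.0003],[0.0009,0,0.0005],[0.0012,0,0.0006],[0.0014,0,0.0007],[0.0014,0,0.0007],[0.0014,0,0.0007],[0.0014,0,0.0007],[0.0014,0,0.0007],[0.0014,0,0.0007]]' --rotation '[[0,0,0],[0,0,0],[0,0,0],[0,0,0],[0,0,0],[0,0,0],[0,0,0],[0,0,0],[0,0,0],[0,0,0]]'

```text
t: 15.28
eef_pos: [0.6055, 0.1938, 0.2659]
eef_rot: [[-0.848, 0.312, -0.429], [0.278, 0.95, 0.142], [0.452, 0.001, -0.892]]
contact_force: [6.1, -2.4, 5.8]
grip_width: 0.0169
```

Run:
```python
from h import *
badge()
```

```text
t15.28 s_edge -6.5 lat -0.1 e_top 77.9 orig s 7.4 z 81.3 tilt 26.85 roll 0.06 yaw 161.86 Fu -6.6 Fn 0.4 Fz 5.8 gw 16.9 M [ 0.09 -1.66  0.03]
```

Call:
move_arm --grip '[0,0,0,0,0,0,0,0,0,0]' --linear '[[0.0003,0,0.0001],[0.0006,0,0.0003],[0.0009,0,0.0005],[0.0012,0,0.0006],[0.0014,0,0.0008],[0.0014,0,0.0008],[0.0014,0,0.0008],[0.0014,0,0.0008],[0.0014,0,0.0008],[0.0014,0,0.0008]]' --rotation '[[0,0,0],[0,0,0],[0,0,0],[0,0,0],[0,0,0],[0,0,0],[0,0,0],[0,0,0],[0,0,0],[0,0,0]]'

```text
t: 16.12
eef_pos: [0.6044, 0.1942, 0.2659]
eef_rot: [[-0.848, 0.312, -0.428], [0.278, 0.95, 0.141], [0.451, 0.001, -0.893]]
contact_force: [6.7, -2.7, 5.7]
grip_width: 0.0167
```

Run:
```python
from h import *
badge()
w=snap('wrist','w10.png');a=snap('side')
cv2.imwrite('pics/a10.png',np.hstack([cv2.resize(a['img'][185:225,245:305,::-1],(480,400),interpolation=0),cv2.resize(w['img'][360:450,270:375,::-1],(310,400),interpolation=2)]))
```

```text
t16.12 s_edge -5.5 lat -0.1 e_top 77.8 orig s 8.4 z 81.2 tilt 26.78 roll 0.06 yaw 161.86 Fu -7.2 Fn 0.4 Fz 5.7 gw 16.7 M [ 0.05 -1.91 -0.01]
```

View pics/a10.png

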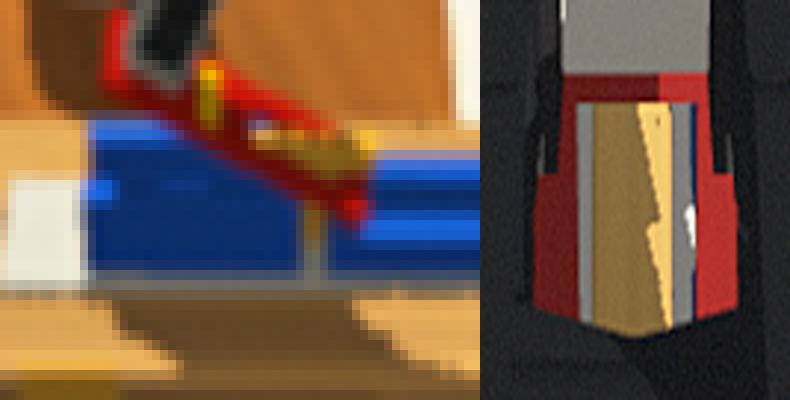

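Call:
move_arm --grip '[0,0,0,0,0,0,0,0,0,0]' --linear '[[0.0003,0,0.0001],[0.0006,0,0.0003],[0.0009,0,0.0005],[0.0011,0,0.0005],[0.0011,0,0.0005],[0.0011,0,0.0005],[0.0011,0,0.0005],[0.0011,0,0.0005],[0.0011,0,0.0005],[0.0011,0,0.0005]]' --rotation '[[0,0,0],[0,0,0],[0,0,0],[0,0,0],[0,0,0],[0,0,0],[0,0,0],[0,0,0],[0,0,0],[0,0,0]]'

```text
t: 17.05
eef_pos: [0.6038, 0.1944, 0.266]
eef_rot: [[-0.849, 0.312, -0.426], [0.278, 0.95, 0.141], [0.449, 0.001, -0.894]]
contact_force: [9.0, -3.2, 4.9]
grip_width: 0.0167
```

Run:
```python
from h import *
badge()
```

```text
t17.05 s_edge -5.3 lat -0.2 e_top 77.8 orig s 8.5 z 81.2 tilt 26.66 roll 0.07 yaw 161.87 Fu -9.6 Fn 0.2 Fz 4.9 gw 16.7 M [ 0.17 -2.33  0.04]
```

The neck is felt at edge s=-5.3, where the motion stopped and force rose to 9.6 N. I'll now pivot towards level about that edge.

```bash
cat >> h.py <<'E'
def piv(tilts,e0=None,e1=None,ds=0):
    """deltas pivoting from the measured pose"""
    st=ctrl.state();R0=st['eef_rot'];p0=st['eef_pos']
    b=p0+R0@(OR+[-.0155,0,0]);tl=np.degrees(np.arctan2(R0[2,0],-R0[2,2]));e=b[2]+.004*np.cos(np.radians(tl))
    for k,t in enumerate(tilts):
        f=(k+1)/len(tilts);dz=0 if e1 is None else (e1-e)*f
        R=R0@Ro.from_rotvec([0,np.radians(t-tl),0]).as_matrix()
        zb=b[2]+.004*np.cos(np.radians(tl))-.004*np.cos(np.radians(t))+dz
        B=np.array([b[0],b[1],zb])+u*ds*f
        l,r=cmd(B-R@(OR+[-.0155,0,0]),R,p0,R0);print(t,l.tolist(),r.tolist())
E
python3 - <<'E'
from h import *
piv([25.3,24,22.7,21.3,20],e1=.0780)
E
```

```text
25.3 [0.0043, -0.0, 0.0016] [0.0, -0.0151, -0.0]
24 [0.0084, -0.0, 0.0033] [0.0, -0.0296, 0.0]
22.7 [0.0124, -0.0, 0.005] [0.0, -0.044, -0.0]
21.3 [0.0167, -0.0, 0.007] [0.0, -0.0596, -0.0]
20 [0.0206, -0.0, 0.0089] [0.0, -0.074, 0.0]
```

Call:
move_arm --grip '[0,0,0,0,0,0,0,0,0,0]' --linear '[[0.0043,0,0.0016],[0.0084,0,0.0033],[0.0124,0,0.005],[0.0167,0,0.007],[0.0206,0,0.0089],[0.0206,0,0.0089],[0.0206,0,0.0089],[0.0206,0,0.0089],[0.0206,0,0.0089],[0.0206,0,0.0089]]' --rotation '[[0,-0.0151,0],[0,-0.0296,0],[0,-0.044,0],[0,-0.0596,0],[0,-0.074,0],[0,-0.074,0],[0,-0.074,0],[0,-0.074,0],[0,-0.074,0],[0,-0.074,0]]'

```text
t: 17.88
eef_pos: [0.5825, 0.2015, 0.2673]
eef_rot: [[-0.893, 0.312, -0.325], [0.293, 0.95, 0.107], [0.342, 0.001, -0.94]]
contact_force: [7.8, -2.8, 4.7]
grip_width: 0.0165
```

Run:
```python
from h import *
badge()
piv([18.7,17.3,16,14.7,13.3,12],e1=.0780)
w=snap('wrist','w11.png');a=snap('side')
cv2.imwrite('pics/a11.png',np.hstack([cv2.resize(a['img'][185:225,245:305,::-1],(480,400),interpolation=0),cv2.resize(w['img'][360:450,270:375,::-1],(310,400),interpolation=2)]))
```

```text
t17.88 s_edge -5.3 lat -0.1 e_top 78.0 orig s 9.3 z 79.6 tilt 20.00 roll 0.04 yaw 161.85 Fu -8.3 Fn 0.2 Fz 4.7 gw 16.5 M [ 0.1  -2.26 -0.01]
18.7 [0.0041, -0.0, 0.0016] [-0.0, -0.0145, -0.0]
17.3 [0.0085, -0.0, 0.0034] [0.0, -0.03, -0.0]
16 [0.0125, -0.0, 0.0051] [-0.0, -0.0445, 0.0]
14.7 [0.0165, -0.0, 0.007] [-0.0, -0.0589, 0.0]
13.3 [0.0207, -0.0, 0.0091] [-0.0, -0.0745, -0.0]
12 [0.0246, -0.0, 0.0111] [-0.0, -0.0889, 0.0]
```

View pics/a11.png

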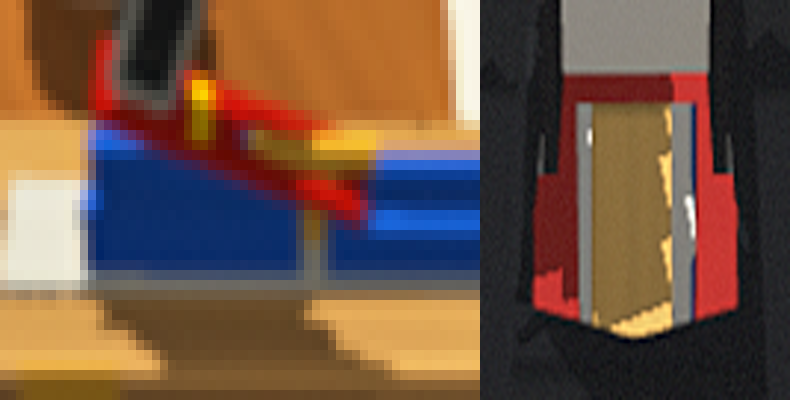

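Call:
move_arm --grip '[0,0,0,0,0,0,0,0,0,0]' --linear '[[0.0041,0,0.0016],[0.0085,0,0.0034],[0.0125,0,0.0051],[0.0165,0,0.007],[0.0207,0,0.0091],[0.0246,0,0.0111],[0.0246,0,0.0111],[0.0246,0,0.0111],[0.0246,0,0.0111],[0.0246,0,0.0111]]' --rotation '[[0,-0.0145,0],[0,-0.03,0],[0,-0.0445,0],[0,-0.0589,0],[0,-0.0745,0],[0,-0.0889,0],[0,-0.0889,0],[0,-0.0889,0],[0,-0.0889,0],[0,-0.0889,0]]'

```text
t: 18.82
eef_pos: [0.5572, 0.2099, 0.2651]
eef_rot: [[-0.929, 0.312, -0.197], [0.305, 0.95, 0.065], [0.207, 0.0, -0.978]]
contact_force: [9.3, -3.6, 0.8]
grip_width: 0.0166
```

Run:
```python
from h import *
badge()
piv([10.7,9.3,8,6.7,5.3,4],e1=.0780)
w=snap('wrist','w12.png');a=snap('side')
cv2.imwrite('pics/a12.png',np.hstack([cv2.resize(a['img'][185:225,245:305,::-1],(480,400),interpolation=0),cv2.resize(w['img'][360:450,270:375,::-1],(310,400),interpolation=2)]))
```

```text
t18.82 s_edge -5.5 lat -0.1 e_top 77.9 orig s 9.7 z 77.2 tilt 11.97 roll 0.03 yaw 161.82 Fu -10.0 Fn 0.5 Fz 0.8 gw 16.6 M [ 0.03 -2.43 -0.02]
10.7 [0.004, 0.0, 0.0015] [-0.0, -0.0141, 0.0]
9.3 [0.0084, 0.0, 0.0033] [-0.0, -0.0297, 0.0]
8 [0.0124, 0.0, 0.005] [0.0, -0.0441, 0.0]
6.7 [0.0164, 0.0, 0.0068] [-0.0, -0.0586, 0.0]
5.3 [0.0206, 0.0, 0.0088] [0.0, -0.0741, -0.0]
4 [0.0245, 0.0, 0.0108] [0.0, -0.0886, 0.0]
```

View pics/a12.png

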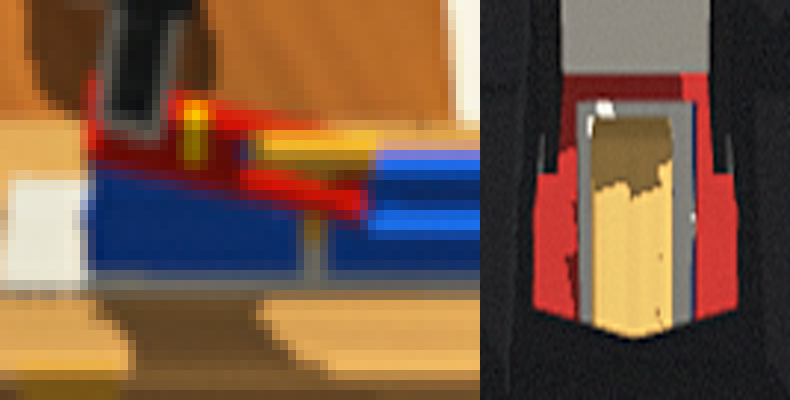

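The head's far end now shows clear inside the eye. Fz fell to 0.8 N, so the bar is rubbing under the head. I'll lower slightly and ease back while levelling.

Run:
```python
from h import *
piv([11.9,10.7,9.3,8,6.7,5.3,4],e1=.0763,ds=-.001)
```

```text
11.9 [0.0001, -0.0, 0.0003] [0.0, -0.0009, -0.0]
10.7 [0.0037, -0.0, 0.0019] [-0.0, -0.0142, 0.0]
9.3 [0.0078, -0.0, 0.0039] [-0.0, -0.0298, 0.0]
8 [0.0117, -0.0, 0.0058] [0.0, -0.0442, 0.0]
6.7 [0.0155, -0.0, 0.0078] [-0.0, -0.0586, -0.0]
5.3 [0.0195, -0.0, 0.0101] [-0.0, -0.0742, 0.0]
4 [0.0232, -0.0, 0.0123] [-0.0, -0.0886, 0.0]
```

Call:
move_arm --grip '[0,0,0,0,0,0,0,0,0,0]' --linear '[[0,0,0.001],[0.0037,0,0.0025],[0.0078,0,0.0043],[0.0117,0,0.006],[0.0155,0,0.0078],[0.0195,0,0.0101],[0.0232,0,0.0123],[0.0232,0,0.0123],[0.0232,0,0.0123],[0.0232,0,0.0123]]' --rotation '[[0,0,0],[0,-0.0142,0],[0,-0.0298,0],[0,-0.0442,0],[0,-0.0586,0],[0,-0.0742,0],[0,-0.0886,0],[0,-0.0886,0],[0,-0.0886,0],[0,-0.0886,0]]'

```text
t: 19.75
eef_pos: [0.5327, 0.218, 0.2586]
eef_rot: [[-0.948, 0.312, -0.067], [0.311, 0.95, 0.023], [0.071, 0.0, -0.997]]
contact_force: [7.5, -4.3, 2.7]
grip_width: 0.0167
```

Run:
```python
from h import *
badge()
piv([2.7,1.3,0],e1=.0760)
w=snap('wrist','w13.png');a=snap('side')
cv2.imwrite('pics/a13.png',np.hstack([cv2.resize(a['img'][185:225,245:305,::-1],(480,400),interpolation=0),cv2.resize(w['img'][360:450,270:375,::-1],(310,400),interpolation=2)]))
```

```text
t19.75 s_edge -5.8 lat -0.2 e_top 76.9 orig s 9.6 z 74.0 tilt 4.05 roll 0.03 yaw 161.81 Fu -8.4 Fn 1.7 Fz 2.7 gw 16.7 M [ 0.02 -2.03  0.06]
2.7 [0.0042, -0.0, 0.0019] [-0.0, -0.015, 0.0]
1.3 [0.0086, -0.0, 0.004] [-0.0, -0.0306, -0.0]
0 [0.0126, -0.0, 0.006] [-0.0, -0.045, -0.0]
```

View pics/a13.png

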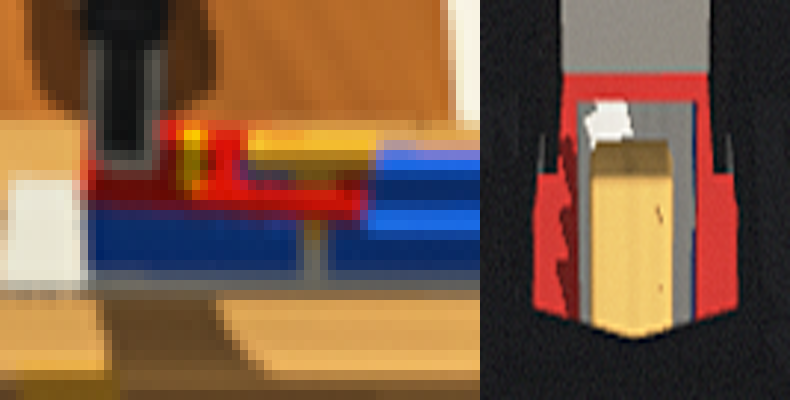

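Run:
```python
from h import *
piv([2.7,1.3,0],e1=.0750,ds=-.001)
```

```text
2.7 [0.0039, -0.0, 0.0022] [-0.0, -0.0152, -0.0]
1.3 [0.0079, -0.0, 0.0046] [-0.0, -0.0308, -0.0]
0 [0.0116, -0.0, 0.0069] [-0.0, -0.0452, -0.0]
```

Call:
move_arm --grip '[0,0,0,0,0,0,0,0,0,0]' --linear '[[0.002,0,0.001],[0.0039,0,0.0022],[0.006,0,0.0034],[0.0079,0,0.0046],[0.01,0,0.0058],[0.0116,0,0.0069],[0.0116,0,0.0069],[0.0116,0,0.0069],[0.0116,0,0.0069],[0.0116,0,0.0069]]' --rotation '[[0,-0.0075,0],[0,-0.0152,0],[0,-0.023,0],[0,-0.0308,0],[0,-0.038,0],[0,-0.0452,0],[0,-0.0452,0],[0,-0.0452,0],[0,-0.0452,0],[0,-0.0452,0]]'

```text
t: 20.68
eef_pos: [0.5208, 0.222, 0.2539]
eef_rot: [[-0.95, 0.312, -0.001], [0.312, 0.95, 0.001], [0.001, 0.001, -1.0]]
contact_force: [2.1, -2.2, 11.9]
grip_width: 0.0167
```

Run:
```python
from h import *
badge()
w=snap('wrist','w14.png');a=snap('side')
cv2.imwrite('pics/a14.png',np.hstack([cv2.resize(a['img'][185:225,245:305,::-1],(480,400),interpolation=0),cv2.resize(w['img'][360:450,270:375,::-1],(310,400),interpolation=2)]))
```

```text
t20.68 s_edge -6.0 lat -0.3 e_top 76.3 orig s 9.5 z 72.4 tilt 0.06 roll 0.04 yaw 161.80 Fu -2.7 Fn 1.4 Fz 11.9 gw 16.7 M [ 0.29 -1.17  0.09]
```

View pics/a14.png

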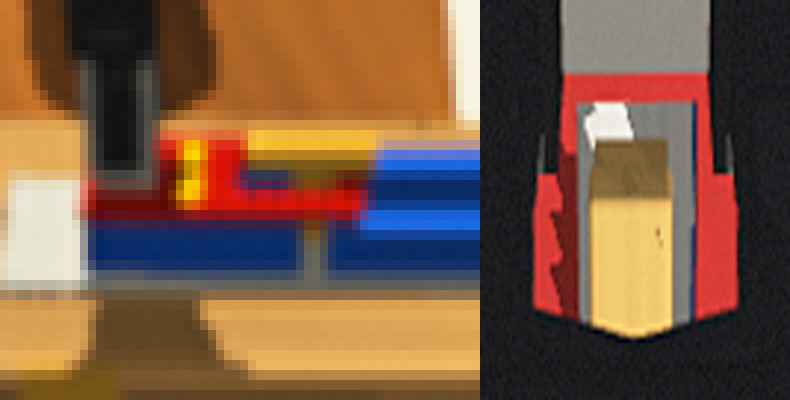

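Plate level and clear under the head. I'm pushing it back to centre (target edge s ≈ -13.8).

Call:
move_arm --grip '[0,0,0,0,0,0,0,0,0,0]' --linear '[[-0.0015,0,0],[-0.003,0,0],[-0.0045,0,0],[-0.006,0,0],[-0.0075,0,0],[-0.0085,0,0],[-0.0085,0,0],[-0.0085,0,0],[-0.0085,0,0],[-0.0085,0,0]]' --rotation '[[0,0,0],[0,0,0],[0,0,0],[0,0,0],[0,0,0],[0,0,0],[0,0,0],[0,0,0],[0,0,0],[0,0,0]]'

```text
t: 21.62
eef_pos: [0.5247, 0.22, 0.2514]
eef_rot: [[-0.951, 0.31, -0.013], [0.31, 0.951, 0.004], [0.014, 0.0, -1.0]]
contact_force: [-4.6, 3.1, 9.6]
grip_width: 0.0167
```

Run:
```python
from h import *
badge()
w=snap('wrist','w15.png');a=snap('side')
cv2.imwrite('pics/a15.png',np.hstack([cv2.resize(a['img'][185:225,245:305,::-1],(480,400),interpolation=0),cv2.resize(w['img'][360:450,270:375,::-1],(310,400),interpolation=2)]))
```

```text
t21.62 s_edge -8.0 lat 0.4 e_top 73.0 orig s 7.5 z 69.2 tilt 0.80 roll 0.00 yaw 161.92 Fu 5.3 Fn -1.5 Fz 9.6 gw 16.7 M [-0.16  0.71 -0.01]
```

View pics/a15.png

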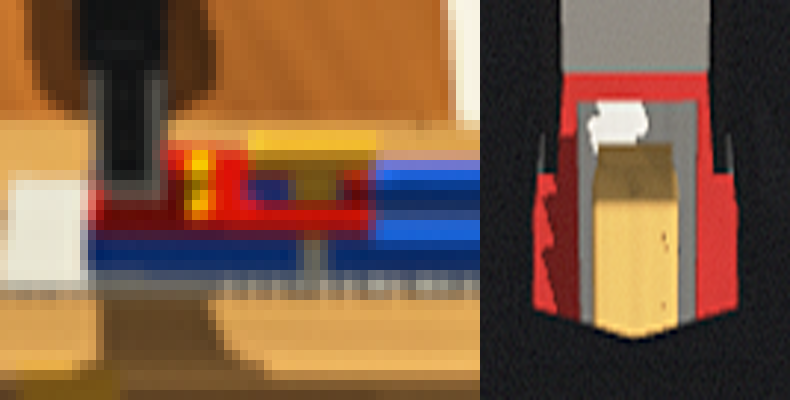

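Friction makes the arm sag and lag: z is down to 69 mm and it moved only 2 mm. I'll raise it a little and push on.

Call:
move_arm --grip '[0,0,0,0,0,0,0,0,0,0]' --linear '[[0,0,-0.002],[0,0,-0.003],[0,0,-0.004],[-0.001,0,-0.004],[-0.002,0,-0.004],[-0.003,0,-0.004],[-0.003,0,-0.004],[-0.003,0,-0.004],[-0.003,0,-0.004],[-0.003,0,-0.004]]' --rotation '[[0,0,0],[0,0,0],[0,0,0],[0,0,0],[0,0,0],[0,0,0],[0,0,0],[0,0,0],[0,0,0],[0,0,0]]'

```text
t: 22.55
eef_pos: [0.5276, 0.2188, 0.2549]
eef_rot: [[-0.95, 0.311, -0.014], [0.311, 0.951, 0.004], [0.014, -0.001, -1.0]]
contact_force: [-4.5, 0.8, 7.5]
grip_width: 0.0166
```

Run:
```python
from h import *
badge()
w=snap('wrist','w16.png');a=snap('side')
cv2.imwrite('pics/a16.png',np.hstack([cv2.resize(a['img'][185:225,245:305,::-1],(480,400),interpolation=0),cv2.resize(w['img'][360:450,270:375,::-1],(310,400),interpolation=2)]))
```

```text
t22.55 s_edge -11.1 lat 0.8 e_top 76.5 orig s 4.4 z 72.7 tilt 0.80 roll -0.05 yaw 161.90 Fu 4.5 Fn 0.6 Fz 7.5 gw 16.6 M [-0.1   0.62 -0.03]
```

View pics/a16.png

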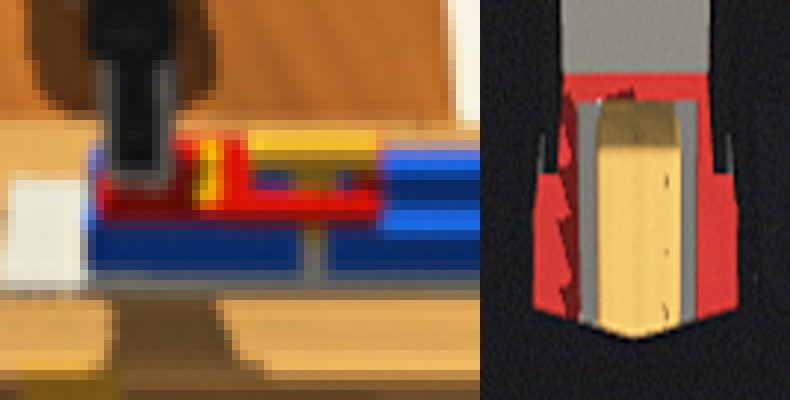

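Call:
move_arm --grip '[0,0,0,0,0,0,0,0,0,0]' --linear '[[0,0,0],[0,0,0],[-0.0005,0,0],[-0.001,0,0],[-0.001,0,0],[-0.001,0,0],[-0.001,0,0],[-0.001,0,0],[-0.001,0,0],[-0.001,0,0]]' --rotation '[[0,-0.003,0],[0,-0.006,0],[0,-0.008,0],[0,-0.008,0],[0,-0.008,0],[0,-0.008,0],[0,-0.008,0],[0,-0.008,0],[0,-0.008,0],[0,-0.008,0]]'

```text
t: 23.48
eef_pos: [0.5283, 0.2184, 0.2548]
eef_rot: [[-0.951, 0.311, -0.002], [0.311, 0.951, -0.0], [0.002, -0.001, -1.0]]
contact_force: [-4.4, 2.5, 6.9]
grip_width: 0.0169
```

Run:
```python
from h import *
badge()
w=snap('wrist','w17.png');a=snap('side')
cv2.imwrite('pics/a17.png',np.hstack([cv2.resize(a['img'][185:225,245:305,::-1],(480,400),interpolation=0),cv2.resize(w['img'][360:450,270:375,::-1],(310,400),interpolation=2)]))
```

```text
t23.48 s_edge -14.1 lat 0.9 e_top 77.1 orig s 1.4 z 73.1 tilt 0.12 roll -0.06 yaw 161.90 Fu 5.0 Fn -1.0 Fz 6.9 gw 16.9 M [-0.04  0.74 -0.02]
```

View pics/a17.png

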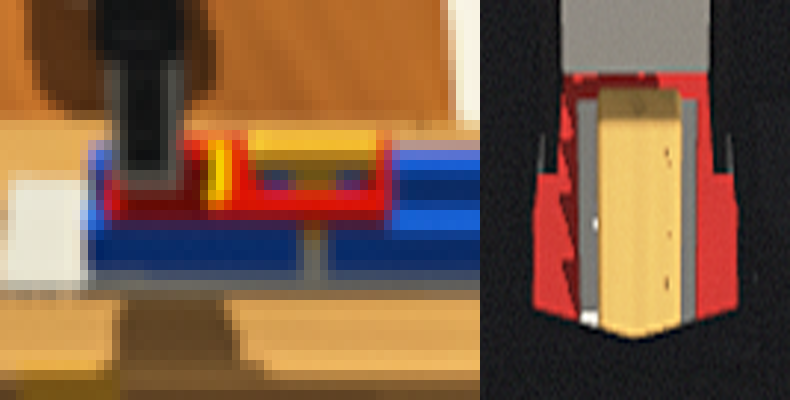

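The plate is centred: edge s=-14.1, and the neck is in mid-eye in the side view. I'll relax the stored preload and ease up to the head before releasing.

Call:
move_arm --grip '[0,0,0,0,0,0,0,0,0,0]' --linear '[[0.001,0,0],[0.002,0,0],[0.002,0,-0.001],[0.002,0,-0.002],[0.002,0,-0.003],[0.002,0,-0.003],[0.002,0,-0.003],[0.002,0,-0.003],[0.002,0,-0.003],[0.002,0,-0.003]]' --rotation '[[0,0,0],[0,0,0],[0,0,0],[0,0,0],[0,0,0],[0,0,0],[0,0,0],[0,0,0],[0,0,0],[0,0,0]]'

```text
t: 24.42
eef_pos: [0.5278, 0.2187, 0.2576]
eef_rot: [[-0.95, 0.312, 0.001], [0.312, 0.95, -0.002], [-0.001, -0.001, -1.0]]
contact_force: [-4.0, 1.7, -0.3]
grip_width: 0.0171
```

Run:
```python
from h import *
badge()
w=snap('wrist','w18.png');a=snap('side')
cv2.imwrite('pics/a18.png',np.hstack([cv2.resize(a['img'][185:225,245:305,::-1],(480,400),interpolation=0),cv2.resize(w['img'][360:450,270:375,::-1],(310,400),interpolation=2)]))
```

```text
t24.42 s_edge -14.2 lat 0.9 e_top 80.1 orig s 1.3 z 76.1 tilt -0.08 roll -0.07 yaw 161.85 Fu 4.3 Fn -0.3 Fz -0.3 gw 17.1 M [-0.12  0.8  -0.06]
```

View pics/a18.png

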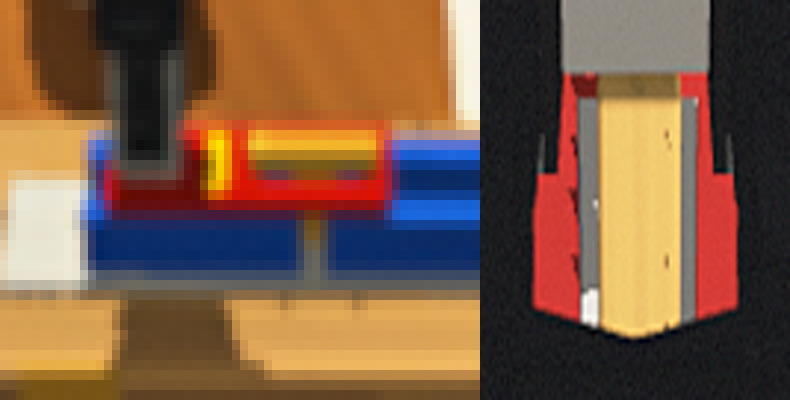

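Call:
move_arm --grip '[0,0,0,0.6,0.6,0.6,0.6,0.6,0.6,0.6]' --linear '[[0.001,0,0],[0.0018,0,0],[0.0018,0,0],[0.0018,0,0],[0.0018,0,0],[0.0018,0,0],[0.0018,0,0],[0.0018,0,0],[0.0018,0,0],[0.0018,0,0]]' --rotation '[[0,0,0],[0,0,0],[0,0,0],[0,0,0],[0,0,0],[0,0,0],[0,0,0],[0,0,0],[0,0,0],[0,0,0]]'

```text
t: 25.35
eef_pos: [0.5275, 0.2193, 0.2588]
eef_rot: [[-0.95, 0.312, 0.005], [0.312, 0.95, -0.002], [-0.006, 0.0, -1.0]]
contact_force: [-1.0, -0.5, -0.3]
grip_width: 0.0513
```

Run:
```python
from h import *
badge()
w=snap('wrist','w19.png');a=snap('side')
cv2.imwrite('pics/a19.png',np.hstack([cv2.resize(a['img'][185:225,245:305,::-1],(480,400),interpolation=0),cv2.resize(w['img'][360:450,270:375,::-1],(310,400),interpolation=2)]))
```

```text
t25.35 s_edge -14.5 lat 0.2 e_top 81.6 orig s 1.0 z 77.5 tilt -0.32 roll 0.01 yaw 161.83 Fu 0.8 Fn 0.8 Fz -0.3 gw 51.3 M [-0.04  0.03  0.01]
```

View pics/a19.png

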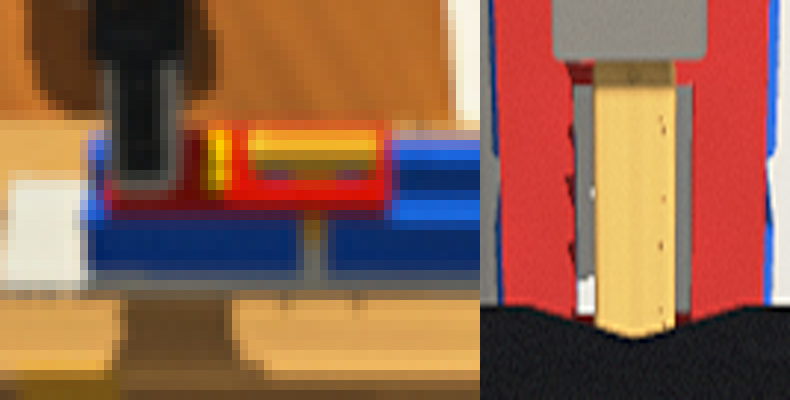

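View pics/w19.png

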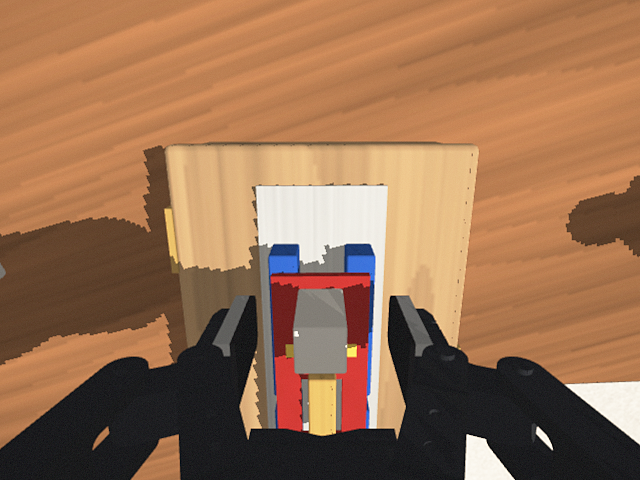

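The plate stayed put: the fingers are clear of the block and both eye ends are under the head. I'm withdrawing straight up to look from above.

Call:
move_arm --grip '[0.6,0.6,0.6,0.6,0.6,0.6,0.6,0.6,0.6,0.6]' --linear '[[0,0,-0.01],[0,0,-0.03],[0,0,-0.05],[0,0,-0.08],[0,0,-0.1],[-0.02,0,-0.1],[-0.05,0,-0.1],[-0.08,0,-0.1],[-0.09,0,-0.1],[-0.09,0,-0.1]]' --rotation '[[0,0,0],[0,0,0],[0,0,0],[0,0,0],[0,0,0],[0,0,0],[0,0,0],[0,0,0],[0,0,0],[0,0,0]]'

```text
t: 26.28
eef_pos: [0.6146, 0.1905, 0.3596]
eef_rot: [[-0.949, 0.314, 0.007], [0.314, 0.95, -0.002], [-0.007, 0.001, -1.0]]
contact_force: [1.0, 0.1, 0.6]
grip_width: 0.0514
```

Call:
move_arm --grip '[0.6,0.6,0.6,0.6,0.6,0.6,0.6,0.6,0.6,0.6]' --linear '[[0,0,0],[0,0,0],[0,0,0],[0,0,0],[0,0,0],[0,0,0],[0,0,0],[0,0,0],[0,0,0],[0,0,0]]' --rotation '[[0,0,0],[0,0,0],[0,0,0],[0,0,0],[0,0,0],[0,0,0],[0,0,0],[0,0,0],[0,0,0],[0,0,0]]'

```text
t: 27.12
eef_pos: [0.6124, 0.1914, 0.359]
eef_rot: [[-0.95, 0.312, 0.005], [0.312, 0.95, -0.002], [-0.005, -0.0, -1.0]]
contact_force: [0.1, 0.7, -0.7]
grip_width: 0.0509
```

Run:
```python
from h import *
st=ctrl.state();w=wristify(snap('wrist','w20.png'),st);a=snap('side');b=snap('scene','k20.png')
cv2.imwrite('pics/a20.png',np.hstack([cv2.resize(a['img'][180:230,240:315,::-1],(450,300),interpolation=2),cv2.resize(b['img'][190:270,395:465,::-1],(262,300),interpolation=2)]))
im=w['img'].astype(int)
m=((im[:,:,0]>90)&(im[:,:,1]<60)&(im[:,:,2]<60)&(im[:,:,0]-im[:,:,1]>70))
m=m.astype(np.uint8)
n,l,s,c=cv2.connectedComponentsWithStats(m);k=1+np.argmax(s[1:,4]);print(s[k])
ys,xs=np.nonzero(l==k)
pts=np.array([onz(w,y,x,.080)[:2] for y,x in zip(ys,xs)]).astype(np.float32)
r=cv2.minAreaRect(pts*1000);print(r,st['contact_force'])
```

```text
[ 287   66   69  149 5546]
((557.7531127929688, 208.7940673828125), (39.80535125732422, 87.89491271972656), 72.00663757324219) [ 0.14488847  0.67519497 -0.65281192]
```

View pics/w20.png

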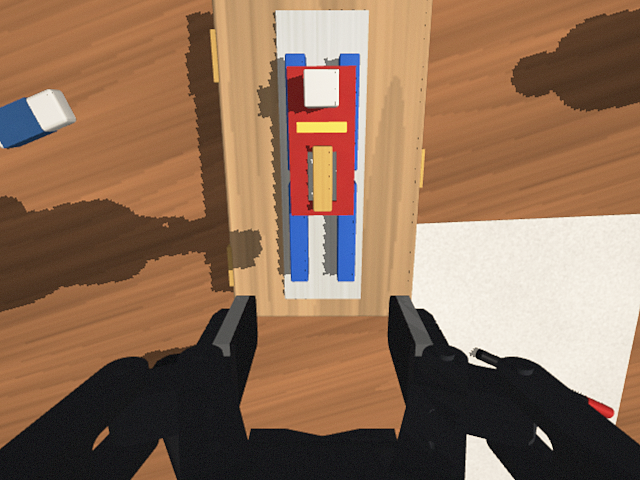

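View pics/a20.png

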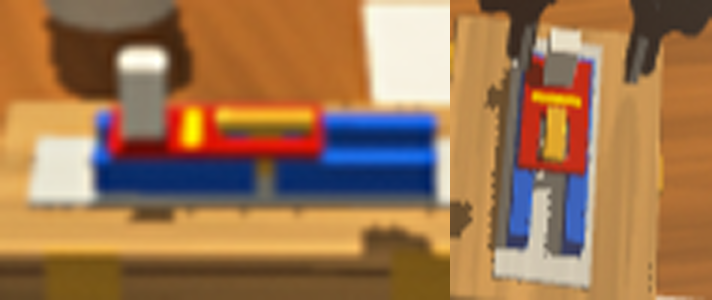

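View pics/k20.png

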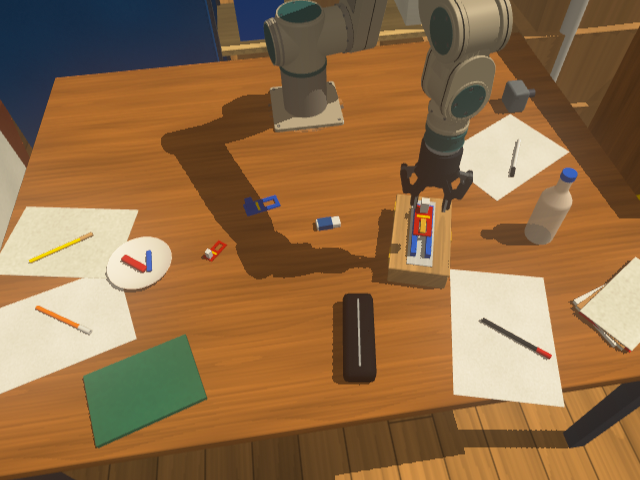

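```bash
python3 -c "
from workcell import *
finish_job()"
```

```text
the job is handed in; nothing more can be done
```

The large red badge plate is on the pencil box's T-stud, and I handed the job in at about 27 s. No verdict is reported.

**What I did**
- I gripped the plate by its white grip and turned the hand half round, because the last joint was at its limit for the other yaw. The plate therefore sits with its grip towards the box's -x.
- I tilted it to 27° and lowered the end bar past one end of the head.
- I drew it in until I felt the neck, which showed as about 9.6 N of wrist force. The highest wrist reading I saw was about 12 N in one axis (15 N at the most along all three together), against the 25 N limit.
- I levelled it about that edge, pushed it back to centre, eased it up against the head, and then released it.

**Last checks, all from pictures after release**
- **Position:** the eye centre is within about 1 mm of the head centre.
- **Height:** the plate's outline fits its top being at 80 mm, the height of the head's underside. The side view shows it level.
- **Hold:** both ends of the eye are under the head, and the plate stayed down when I let go.
- **Surroundings:** the robot is clear, and the bottle, pencil case, dish and eraser look unmoved.

**Where readings disagreed**
- I felt the neck about 1.6 mm from where the camera put it. I used the felt position for centring.
- Friction on the runners stalled the first push back and the arm sagged to a plate height of 69 mm. I raised it and continued.

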